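# Vent a digestion pot and pry its stuck lid ajar

### The arm

A 6-joint arm with a two-finger parallel gripper is mounted at the origin on the work surface. World frame = base frame: x ahead of the robot, y to its left, z up, the work surface at z = 0. Lengths are in m, angles in rad, forces in N, time in s.
With the tool pointing down it reaches from about 0.35 to 0.775 m from the base axis. Payload 7.3 kg.
Tool frame: the origin (TCP) lies between the finger pads; the fingertips stand 14 mm ahead of it and the grasp point (between the pads) lies 5 mm behind it; z points along the fingers, y is the direction in which the jaws open and shut (so a half turn about z gives the same grasp; the last joint's range is limited). The gripper opens to 92 mm and grips with 3 to 60 N. Pads are 19 mm wide; open, the fingers measure 130 mm over their backs; the gripper's body (75 mm by 190 mm) begins 47 mm behind the grasp point.
Start: joints at [-1.417, 0.342, 1.524, -0, 1.275, -0.146], TCP at [0.155, -0.502, 0.241] pointing down, gripper open.
Joint ranges: [-2.53, 2.53], [-0.77, 2.02], [0.04, 2.7], [-1, 4.14], [0.28, 2.66], [-3.11, 3.11]. Speed limits (rad/s): [2.57, 2.57, 3.14, 3.14, 3.14, 3.14].

### API

Orientations are given as [roll, pitch, yaw] about the fixed x, y, z axes, in that order (R = Rz(yaw) Ry(pitch) Rx(roll)).
In Python, from cell import robot gives the robot as it stands.
- The arm moves only by the shell command python3 -m creep 'ROWS' [FORCE]. ROWS is JSON, a list that holds one entry, the list of rows, each a list of 7 numbers: the shift along the tool's x, y, z in cm, then the turn, a rotation vector about the tool's x, y, z in degrees, then the gripper command: -1 is shut, 1 is fully open, values between are in proportion. In form: [[[tx, ty, tz, wx, wy, wz, gripper], ...]]. A call has 1 to 8 rows; each row is the pose to reach, as a shift and turn from the pose measured when the call began, along the tool's axes at that moment; what a row does not reach only later rows make up. A row lasts 1/10 s, in which the tool goes at most 50 mm and 8.59 degrees, less where a joint would pass 70% of its speed; a pose out of reach is approached as far as the arm can. A call with a gripper value outside its range is refused whole. The fingers move at their own pace and stop on an object; FORCE is the grip in N (left out, the last holds). Time passes only in rows, so rows that repeat a pose let the fingers close. It gives the time, the measured TCP pose, the force and the opening at its end, in the units of the state.
- robot.observe(): the state, without advancing time (a new reading comes with each control period).
- robot.read_camera(name): name is "scene" or "top" or "wrist"; returns the picture (400x640x3 uint8, red, green, blue); there is no depth.
- robot.camera_params(name): a dict with "camera_matrix" (3x3 intrinsics, pixels), "k1" (the pictures are not rectified: a ray, as slopes to the right and down, at radius r is drawn at 1 + k1 r^2 times it, then the intrinsics apply), "R" (3x3) and "t" (3): a world point X has camera coordinates R X + t. Camera axes: x right, y down, z forward; pixel columns grow to the right and rows downward; lengths in m; the calibration is good to about 2 mm. A picture is of the moment at which its call begins: read the wrist's pose just before it. camera_params takes no time and is no camera call; for the wrist camera it gives the pose at the moment of the call.
- robot.hand_in(): hands the job in, once; it reports no verdict.
Trained networks look in the newest picture that a camera, given by its name, has taken for a name from the list of things; names that differ only in an ending like _2 or _b are one class to them, and where a whole thing is asked for, a point or a joint stands for the part that bears it (a point fixed in the world has none). Each returns a list of dicts, best first, with "score" (0 to 1); they miss things now and then, are a little off and sometimes report something else, mostly with a low value. They report only what shows in the picture. A call takes as long as a camera call. They do not tell look-alikes from the thing itself.
- robot.look_for(camera, label): "centre" ([x, y, z] in m, in the coordinates of the camera as it stood for that picture, good to about 4 mm: the middle of the surface that is visible of it).
- robot.masks_of(camera, label): "mask" (400x640 bool, what is visible of it).
The state is a dict: "time": time; "qpos": joint angles; "qvel": joint speeds; "joint_efforts": joint torques, N m; "tool_pos": TCP position; "tool_rot": TCP orientation; "contact_force": force on the tool from outside, world axes, zero at the start; "torque": the same for the moment, N m; "opening": finger opening in m.
Only numpy, scipy, OpenCV 4.12 (cv2) and the standard library are available. Lean on these libraries where they do the work, as an engineer would, in place of code of your own. Each camera call takes 0.05 s, during which the arm holds its last target.

### The job

The lid of the pressure digestion pot has stuck. First vent the pot: push the tall vent lever all the way over to its pot side (never to the other side), hold it there for two full seconds and let it spring back to the middle. Then take the pry bar from its rest, lay it across the fulcrum with its tip in the slot under the lid's lip and let go of it, press down on its handle end until the lid's front edge has risen about a centimetre, and put the bar back lying across both ribs of its rest; open the lid with the bar only, not with the fingers, and leave the jar and cup alone.

Things in the scene. Friction and masses are not known exactly. Their poses are not given: they have to be found in the camera images.
- vent_lever (a joint): Angle of the upright vent lever (steel stem 12 mm thick with a black ball 28 mm across on top), rad. 0 = upright, where its spring returns it; +0.5 = stop on the vent side (towards the valve's +y, the side on which the pot stands); -0.5 = stop on the forbidden side. Spring 1.2 N m/rad, so 8 N at 75 mm above the pivot holds it fully over.
- valve: Fixed aluminium valve block 70 x 70 mm at the foot, 46 x 46 mm above it, 66 mm high, that carries the lever. Origin: centre of its underside, on the bench; z up. The lever's pivot is a level axle along the valve's x, 75 mm above the origin; the stem rises 120 mm from it and swings in the valve's y-z plane. Beside it stands a similar block with a round black knob and no lever, not part of the job.
- lever_tip (a point): Centre of the lever's ball, 120 mm from the pivot (195 mm above the bench when upright).
- pot: Fixed digestion pot: white box about 130 x 130 mm with steel rim and lid, 100 mm high, on a dark base plate 170 x 200 mm. Origin: under the pot's middle, on the bench; z up; +y = the pry side, with the lid's lip and the fulcrum. Slot floor (the rim's top) is at z = 80 mm and ends at y = 50 mm.
- fulcrum (a point): Top of the fulcrum, a level steel rod 16 mm thick along the pot's x at pot y = 97 mm, z = 82 mm. Two upright cheeks stand at its ends, 50 mm apart inside and 13 mm higher than the rod. It turns with the pot (same axes).
- lid (a joint): Lid opening angle, rad: 0 = shut, grows as the +y edge rises; at 0.065 the lip has risen 1 cm. Hinge along the pot's x at pot y = -86 mm, z = 84 mm. It is tight (about 18 N at the lip raises it) and stays where it is left.
- lid_lip (a point): Middle of the lip's outer lower edge (pot y = 66 mm, z = 92 mm when shut). Under the lip is the pry slot, open to pot +y: 12 mm high (z = 80 to 92 mm), 120 mm wide, its back wall at pot y = 30 mm.
- bar: Loose flat pry bar, 260 mm long, 8 mm thick, about 0.28 kg: steel 20 mm wide, the last 40 mm at the tip thinned to 5 mm, and a black rubber handle sleeve 26 mm wide over the last 100 mm at the other end. Origin: its middle in length, width and thickness, close to its centre of mass; +x along the bar to the tip, z through its thickness, up at the start.
- bar_tip (a point): Middle of the bar's tip end, at bar x = +130 mm. Laid with the tip about 36 mm from the pot's origin along pot y, the fulcrum is about 61 mm from the tip. Let go, the handle side is the heavier: it sinks by about 0.06 rad until the tip bears on the lip's underside, and stays; after prying it lies at about 0.2 rad.
- bar_handle (a point): Top face of the handle near its end, at bar x = -105 mm: press here. About 7 N opens the lid; the handle goes down about 3 mm for each 1 mm at the tip.
- rest: Fixed grey tool rest: plate 160 x 80 mm, 4 mm thick, with two ribs across it 110 mm apart (at x = -55 and 55 mm), 14 mm wide, tops 15 mm above the bench. Origin: centre of its underside on the bench. The bar lies along the rest's x on both ribs, its middle over the origin, its own origin 19 mm above the bench; between the ribs there is room to grip it.
- jar: Bystander: brown glass jar with white cap, 56 mm across, 85 mm high. Origin under its centre.
- cup: Bystander: white ceramic cup, 60 mm across, 50 mm high. Origin under its centre.
Not all that is in view belongs to the job. There is more than one size of the rest; the job needs the larger.

How it is judged:
On the way, in this order (a step that is already met when the one before it is completed fails the run):
1. the vent lever is held over on the pot side (at least 0.38 rad of 0.5) for 1.5 s (value of joint vent_lever above 0.38 rad), for 1.5 s.
2. the lever has been let go and is back in the middle (value of joint vent_lever between -0.06 and 0.06 rad and contact force between the fingers and valve below 0.1 N), for 0.2 s.
3. the bar lies on the fulcrum with its tip under the lip, let go (x of bar_tip in the frame of pot between -0.05 and 0.05 m and y of bar_tip in the frame of pot between 0.02 and 0.06 m and z of bar_tip in the frame of pot between 0.078 and 0.096 m and contact force between bar and pot above 0.3 N and contact force between each of the arm, the fingers and bar below 0.1 N and value of joint lid below 0.03 rad), for 0.3 s.
4. the bar, pressed by the fingers, has levered the lid open by 0.045 rad (7 mm at the lip) or more (value of joint lid above 0.045 rad and contact force between the fingers and bar above 0.5 N and contact force between bar and lid above 1 N), for 0.05 s.
At the end, for the whole second after the job is handed in: The lid stays ajar by 0.04 to 0.16 rad (6 to 24 mm at the lip), the vent lever is within 0.06 rad of the middle, and the bar lies still on both ribs of its rest, its middle within 40 mm lengthwise and 30 mm sideways of the rest middle and within 0.35 rad of its direction, either way round (value of joint lid between 0.04 and 0.16 rad and value of joint vent_lever between -0.06 and 0.06 rad and x of bar in the frame of rest between -0.04 and 0.04 m and y of bar in the frame of rest between -0.03 and 0.03 m and z of bar in the frame of rest between 0.015 and 0.023 m and angle between the x axis of bar and the x axis of rest, either way round below 0.35 rad and linear speed of bar below 0.02 m/s); the robot touches nothing.
It fails at once if the lever is pushed to the forbidden side (value of joint vent_lever below -0.2 rad).
It fails at once if the fingers force the lid (contact force between the fingers and lid above 3 N).
It fails at once if the jar is shifted or tipped (distance of jar from where it was at the start of the episode above 0.03 m or angle between jar's own z axis and vertical above 0.5 rad).
It fails at once if the cup is shifted or tipped (distance of cup from where it was at the start of the episode above 0.03 m or angle between cup's own z axis and vertical above 0.5 rad).
It also fails if it takes over 72 s, if anything falls off the work surface, if the arm or the gripper's body presses on something with over 40 N, if the wrist force passes 120 N, or if a joint passes its speed limit or range.

## Working session

There is one attempt and no reset: what is moved stays moved. The work goes in short steps, Python scripts to look and compute and a shell command to move; the robot and the scene stay as the last step left them, time stands still between calls to the robot, and variables do not carry over. Pictures are saved under pics/ and viewed, and the job is handed in when it is done.

```bash
ls; mkdir -p pics
cat > h.py <<'E'
import numpy as np, cv2
from cell import robot
from scipy.spatial.transform import Rotation as Ro
def snap(n,f):
    im=robot.read_camera(n); cv2.imwrite('pics/'+f,im[:,:,::-1]); return im
def cam(n):
    p=robot.camera_params(n); return np.array(p['camera_matrix']),p['k1'],np.array(p['R']),np.array(p['t'])
def w2p(n,X,P=None):
    K,k,R,t=P or cam(n); c=np.atleast_2d(X)@R.T+t; s=c[:,:2]/c[:,2:]; r=(s**2).sum(1,keepdims=True); s=s*(1+k*r)
    return s@K[:2,:2].T+K[:2,2]
def p2w(n,uv,z,P=None):
    K,k,R,t=P or cam(n); uv=np.atleast_2d(np.array(uv,float))
    d=np.linalg.solve(K[:2,:2],(uv-K[:2,2]).T).T; s=d.copy()
    for _ in range(30): s=d/(1+k*(s**2).sum(1,keepdims=True))
    v=np.c_[s,np.ones(len(s))]@R; o=-R.T@t; return o+v*((z-o[2])/v[:,2])[:,None]
def c2w(n,c,P=None):
    K,k,R,t=P or cam(n); return R.T@(np.array(c)-t)
def st():
    s=robot.observe(); return s
def toolR(s=None):
    s=s or robot.observe(); return Ro.from_euler('xyz',s['tool_rot'])
def rel(pos,rot=None):
    """shift in cm & rotvec deg in tool axes from current pose to target"""
    s=robot.observe(); R=toolR(s); d=R.inv().apply(np.array(pos)-s['tool_pos'])*100
    w=(R.inv()*rot).as_rotvec(degrees=True) if rot is not None else np.zeros(3)
    return np.round(d,2),np.round(w,1)
E
python3 - <<'E'
from h import *
print(robot.observe())
for n in ['scene','top','wrist']:
    snap(n,n+'0.png'); p=robot.camera_params(n); print(n,p)
    if n!='wrist':
        for l in ['vent_lever','valve','pot','lid','bar','rest','jar','cup','fulcrum','bar_handle']:
            try: print(l,[(np.round(c2w(n,d['centre']),3).tolist(),round(d['score'],2)) for d in robot.look_for(n,l)])
            except Exception as e: print(l,e)
E
```

```text
pics
{'time': 0.0, 'qpos': array([-1.41702351e+00,  3.42671460e-01,  1.52504471e+00,  2.47135722e-05,
        1.27538353e+00, -1.46010131e-01]), 'qvel': array([ 0.00049346, -0.00122745,  0.00047896, -0.00159294, -0.00110835,
       -0.00127702]), 'joint_efforts': array([ 3.26916641e-03, -4.31232262e+01, -2.44217777e+01,  7.20028044e-02,
        5.59617381e-02, -1.06690898e-04]), 'tool_pos': array([ 0.15500137, -0.50118461,  0.24006188]), 'tool_rot': array([-3.14010508e+00, -2.42643635e-04,  2.99775552e-01]), 'contact_force': array([ 0.27493218,  0.54678746, -0.56679061]), 'torque': array([-0.02226438,  0.01087604,  0.08558721]), 'opening': 0.09191948076195679}
scene {'camera_matrix': array([[433.88831924,   0.        , 316.96861997],
       [  0.        , 433.88831924, 195.46328356],
       [  0.        ,   0.        ,   1.        ]]), 'k1': 0.014137354069913415, 'R': array([[ 0.14786883,  0.98871629, -0.02397728],
       [ 0.62714838, -0.11248507, -0.77073473],
       [-0.76473506,  0.09893033, -0.63670485]]), 't': array([-0.14584017, -0.24298825,  1.88993452])}
vent_lever [([0.58, 
[... 1117 characters left out ...]
58), ([0.439, 0.051, 0.011], 0.33), ([0.568, -0.371, 0.059], 0.2)]
jar [([0.775, 0.025, 0.086], 0.73)]
cup [([0.438, 0.052, 0.017], 0.45)]
fulcrum [([0.584, -0.089, 0.098], 0.79)]
bar_handle [([0.596, -0.11, 0.098], 0.62), ([0.495, 0.353, 0.02], 0.61)]
wrist {'camera_matrix': array([[291.98307636,   0.        , 319.96876989],
       [  0.        , 291.98307636, 200.99998657],
       [  0.        ,   0.        ,   1.        ]]), 'k1': -0.009736438301890778, 'R': array([[ 2.95299882e-01, -9.55404264e-01,  8.19747811e-04],
       [-9.23966591e-01, -2.85364507e-01,  2.54662202e-01],
       [-2.43071426e-01, -7.59591378e-02, -9.67029726e-01]]), 't': array([-0.52700373, -0.03206959,  0.38910656])}
```

View pics/scene0.png

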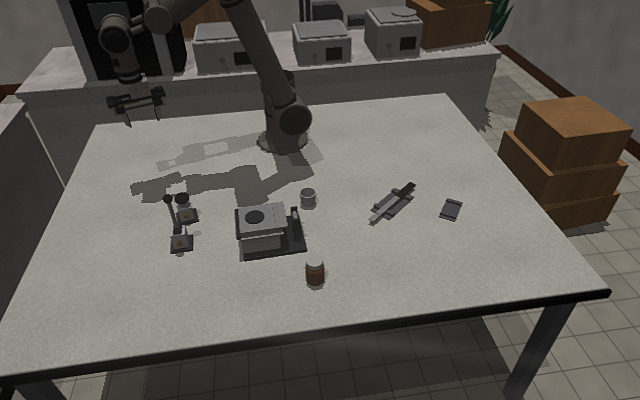

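View pics/top0.png

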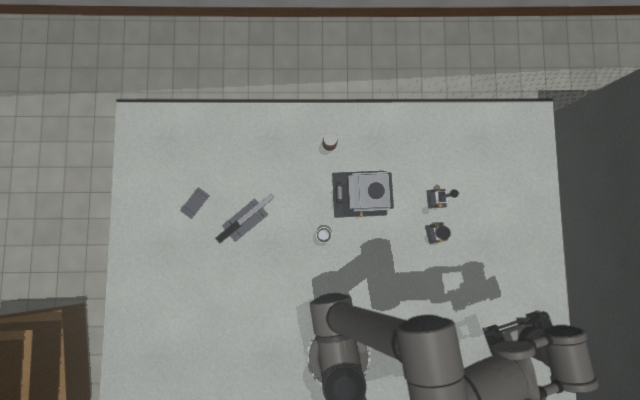

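View pics/wrist0.png

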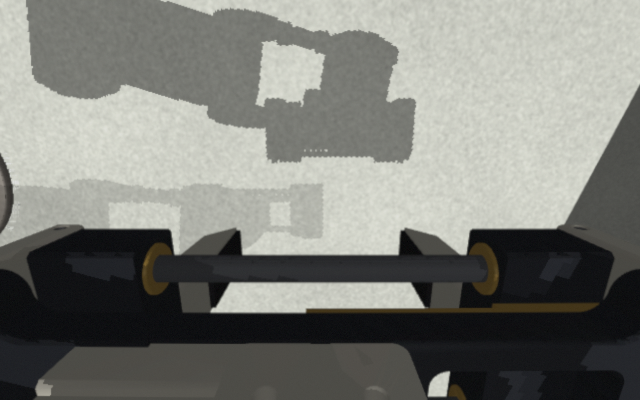

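Run:
```python
import cv2
a=cv2.imread('pics/top0.png'); b=cv2.imread('pics/scene0.png')
def cr(i,x0,x1,y0,y1,f,n): cv2.imwrite('pics/'+n,cv2.resize(i[y0:y1,x0:x1],None,fx=f,fy=f,interpolation=cv2.INTER_CUBIC))
cr(a,310,470,160,250,5,'c1.png'); cr(a,170,290,175,255,6,'c2.png'); cr(b,150,330,170,270,4.4,'c3.png'); cr(b,350,480,170,240,6,'c4.png')
```

```text
(no output)
```

View pics/c1.png

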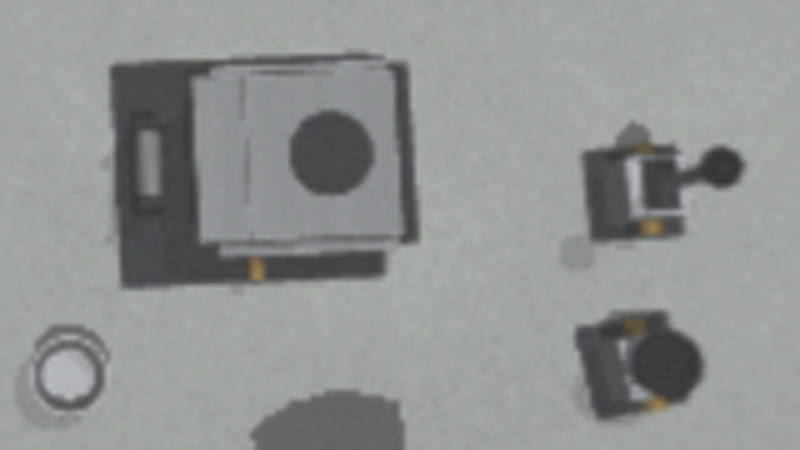

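View pics/c2.png

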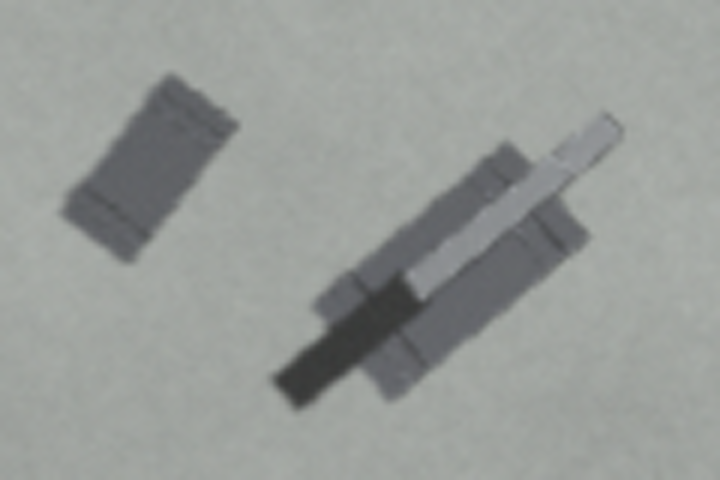

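View pics/c3.png

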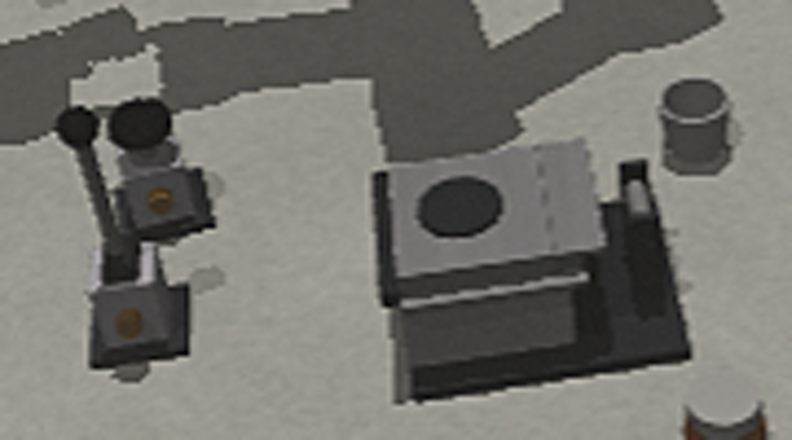

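View pics/c4.png

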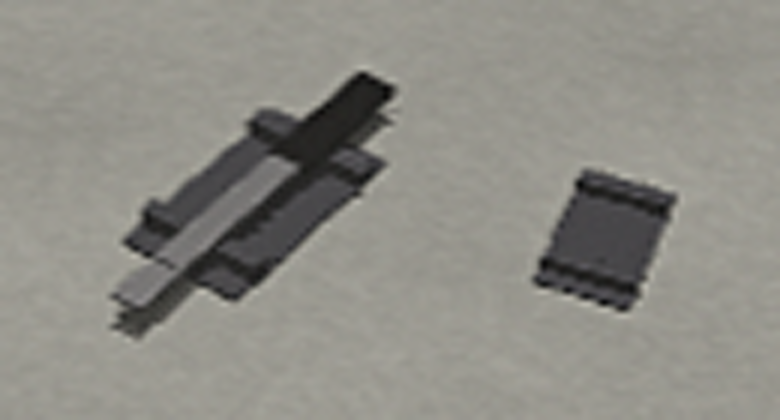

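Run:
```python
from h import *
T=cam('top'); S=cam('scene')
c1=lambda u,v:(310+u/5,160+v/5)
c2=lambda u,v:(170+u/6,175+v/6)
c3=lambda u,v:(150+u/4.4,170+v/4.4)
c4=lambda u,v:(350+u/6,170+v/6)
def p(n,c,z,P): print(n,np.round(p2w(None,c,z,P)[0],4))
p('plate TL',c1(112,65),.01,T);p('plate BL',c1(122,287),.01,T);p('plate BR',c1(385,275),.01,T)
p('fulc top c',c1(148,162),.082,T)
p('rod a',c1(148,127),.082,T);p('rod b',c1(150,198),.082,T)
p('lid L top',c1(193,77),.1,T);p('lid L bot',c1(202,242),.1,T);p('lid R top',c1(390,70),.1,T);p('lid R bot',c1(402,235),.1,T)
p('ball top',c1(720,167),.195,T); p('ball scene',c3(78,127),.195,S)
p('knob',c1(665,367),.12,T)
for q in [(583,152),(590,241),(685,235)]: p('valve foot',c1(*q),.01,T)
p('tip',c2(614,122),.02,T);p('butt',c2(285,393),.02,T)
for q in [(508,142),(590,237),(392,402),(315,303)]: p('rest',c2(*q),.01,T)
for q in [(268,112),(385,160),(232,298),(125,240)]: p('rest scene',c4(*q),.01,S)
p('butt s',c4(378,80),.022,S);p('tip s',c4(132,300),.022,S)
for n in [(1,2)]: 
  p('rod scene mid',c3(640,190),.082,S)
  for q in [(388,165),(585,142),(604,248),(395,300)]: p('lid scene',c3(*q),.1,S)
```

```text
plate TL [0.671  0.0134 0.01  ]
plate BL [0.5024 0.0077 0.01  ]
plate BR [ 0.5102 -0.1905  0.01  ]
fulc top c [ 0.5892 -0.0084  0.082 ]
rod a [ 0.6146 -0.0088  0.082 ]
rod b [ 0.5632 -0.0095  0.082 ]
lid L top [ 0.6483 -0.0402  0.1   ]
lid L bot [ 0.5302 -0.0448  0.1   ]
lid R top [ 0.6526 -0.1815  0.1   ]
lid R bot [ 0.5343 -0.1869  0.1   ]
ball top [ 0.5722 -0.3811  0.195 ]
ball scene [ 0.5748 -0.3812  0.195 ]
knob [ 0.4403 -0.3631  0.12  ]
valve foot [ 0.6025 -0.3432  0.01  ]
valve foot [ 0.5349 -0.3459  0.01  ]
valve foot [ 0.5391 -0.4178  0.01  ]
tip [0.586 0.24  0.02 ]
butt [0.4199 0.4405 0.02  ]
rest [0.5747 0.3073 0.01  ]
rest [0.5148 0.2555 0.01  ]
rest [0.4136 0.3769 0.01  ]
rest [0.475  0.4257 0.01  ]
rest scene [0.4268 0.3725 0.01  ]
rest scene [0.4833 0.4278 0.01  ]
rest scene [0.5849 0.3053 0.01  ]
rest scene [0.5265 0.2581 0.01  ]
butt s [0.4226 0.4419 0.022 ]
tip s [0.5893 0.2458 0.022 ]
rod scene mid [ 0.5778 -0.0069  0.082 ]
lid scene [ 0.5385 -0.1869  0.1   ]
lid scene [ 0.538  -0.0424  0.1   ]
lid scene [ 0.6535 -0.0393  0.1   ]
lid scene [ 0.6796 -0.1834  0.1   ]
```

Lookalikes: the block with the thin stem and ball (top px ≈(437,196), ball (454,193)) is the valve; the one at (437,233) has a fat round knob and no lever. Rests: the larger is at (243,219), carrying the bar; the small one at (195,203) is not for this job. The crops confirm both.

Run:
```python
from h import *
print(rel([.572,-.381,.30],Ro.from_euler('xyz',[np.pi,0,.04])))
```

```text
(array([43.4 ,  0.79, -5.93]), array([ 0. ,  0. , 14.9]))
```

```bash
python3 -m creep '[[[0,0,-5.9,0,0,0,1],[4,0.1,-5.9,0,0,2,1],[9,0.2,-5.9,0,0,4,1],[14,0.3,-5.9,0,0,6,1],[19,0.4,-5.9,0,0,8,1],[24,0.5,-5.9,0,0,10,1],[29,0.6,-5.9,0,0,12,1],[34,0.7,-5.9,0,0,14.9,1]]]' 20
python3 -m creep '[[[4.5,0.1,0,0,0,0,1],[8.5,0.1,0,0,0,0,1],[9.4,0.1,0,0,0,0,1],[9.4,0.1,0,0,0,0,1],[9.4,0.1,0,0,0,0,1]]]'
python3 - <<'E'
from h import *
print(rel([.572,-.381,.184],Ro.from_euler('xyz',[np.pi,0,.04])))
P=cam('wrist'); snap('wrist','w1.png')
for l in ['lever_tip','vent_lever']:
  for d in robot.look_for('wrist',l): print(l,np.round(c2w(None,d['centre'],P),3),d['score'])
E
```

```text
time: 1.95
tool_pos: [0.4838, -0.407, 0.2998]
tool_rot: [3.141, -0.0, 0.038]
contact_force: [0.9, -0.3, 0.1]
opening: 0.0915
time: 2.45
tool_pos: [0.5773, -0.4045, 0.2994]
tool_rot: [3.142, 0.001, 0.038]
contact_force: [-0.4, -0.1, -0.9]
opening: 0.092
(array([-0.44, -2.36, 11.54]), array([ 0. ,  0. , -0.1]))
lever_tip [ 0.58  -0.383  0.207] 0.93
lever_tip [ 0.581 -0.384  0.067] 0.3
vent_lever [ 0.576 -0.38   0.207] 0.86
vent_lever [ 0.581 -0.389  0.068] 0.6
```

View pics/w1.png

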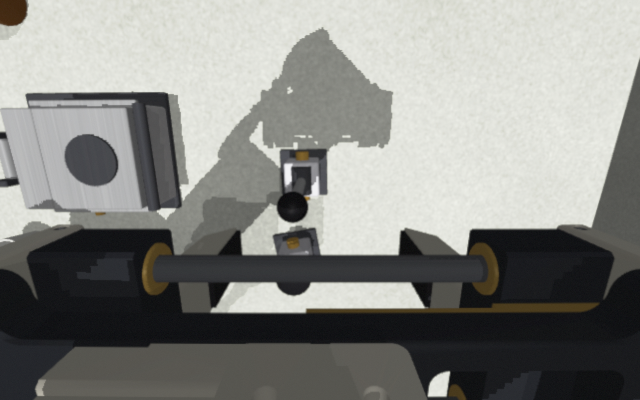

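The wrist view shows the ball at (293,207), with the valve below it and the knob block behind. The position agrees with the top view, so I descend straddling the ball.

```bash
python3 -m creep '[[[0,-2.3,0,0,0,0,1],[0,-2.3,0,0,0,0,1],[0,-2.3,0,0,0,0,1],[0,-2.3,5,0,0,0,1],[0,-2.3,8.5,0,0,0,1],[0,-2.3,11.5,0,0,0,1],[0,-2.3,11.5,0,0,0,1],[0,-2.3,11.5,0,0,0,1]]]'
python3 - <<'E'
from h import *
snap('wrist','w2.png');snap('scene','s2.png')
a=cv2.imread('pics/s2.png')[80:280,100:360]; cv2.imwrite('pics/s2c.png',cv2.resize(a,None,fx=3,fy=3))
E
```

```text
time: 3.4
tool_pos: [0.5759, -0.3829, 0.1862]
tool_rot: [3.14, -0.001, 0.036]
contact_force: [-0.1, -0.2, 0.8]
opening: 0.0921
```

View pics/w2.png

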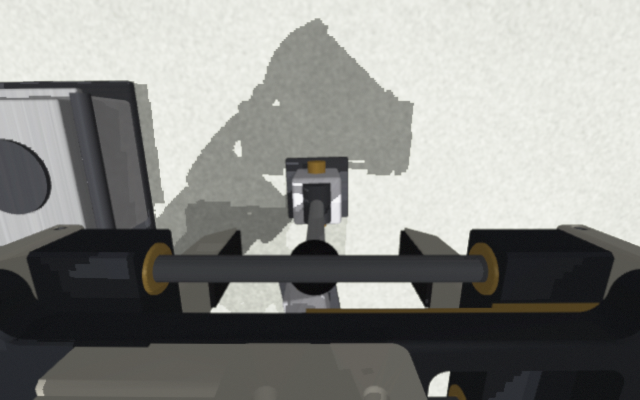

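View pics/s2c.png

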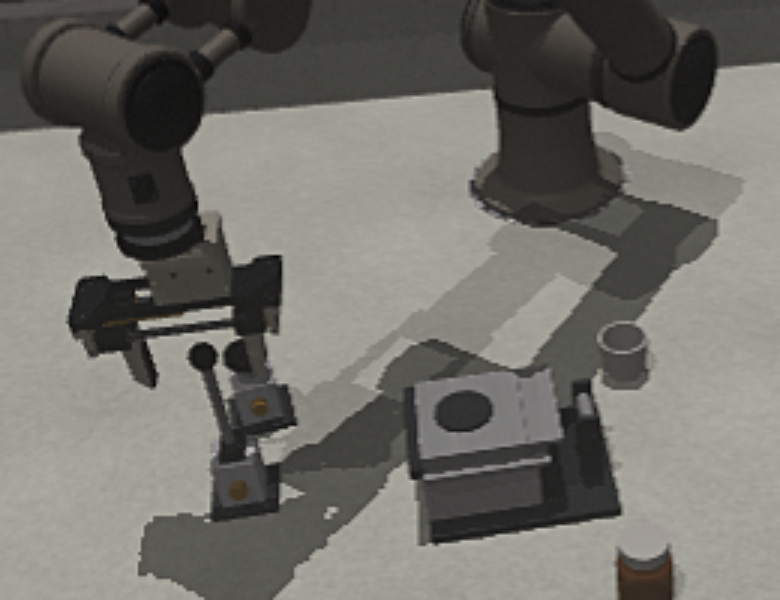

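```bash
python3 -m creep '[[[0,-2,0,0,0,0,1],[0,-3.2,0,0,0,0,1],[0,-4.5,0,0,0,0,1],[0,-5.7,0,0,0,0,1],[0,-7,0,0,0,0,1],[0,-8,0,0,0,0,1],[0,-8.5,0,0,0,0,1],[0,-8.5,0,0,0,0,1]]]'
python3 - <<'E'
from h import *
snap('scene','s3.png')
a=cv2.imread('pics/s3.png')[80:280,100:360]; cv2.imwrite('pics/s3c.png',cv2.resize(a,None,fx=3,fy=3))
E
```

```text
time: 4.3
tool_pos: [0.5734, -0.2979, 0.1875]
tool_rot: [3.137, -0.003, 0.037]
contact_force: [-1.0, -4.2, -1.8]
opening: 0.0917
```

View pics/s3c.png

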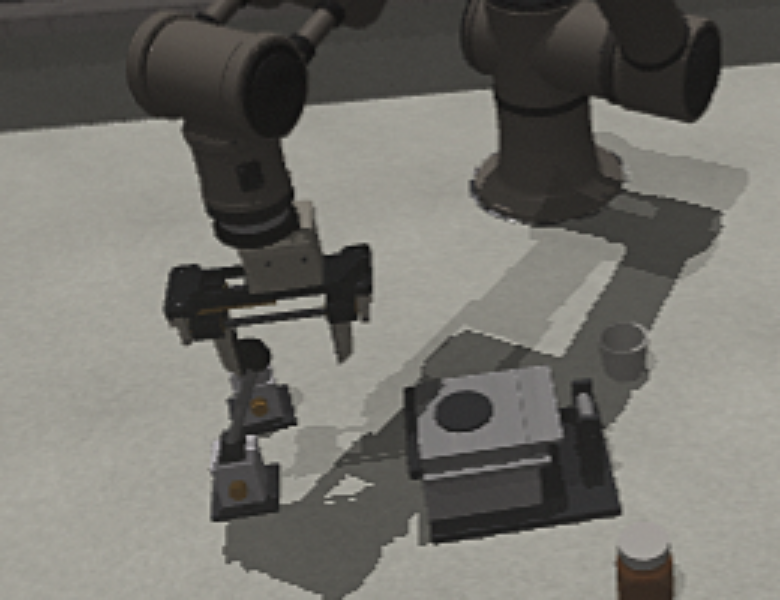

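The lever leans over to the pot side at about 4.5 N. I push a little further to the stop and hold.

```bash
python3 -m creep '[[[0,-0.4,0,0,0,0,1],[0,-0.7,0,0,0,0,1],[0,-0.7,0,0,0,0,1],[0,-0.7,0,0,0,0,1],[0,-0.7,0,0,0,0,1],[0,-0.7,0,0,0,0,1],[0,-0.7,0,0,0,0,1],[0,-0.7,0,0,0,0,1]]]'
python3 -m creep '[[[0,0,0,0,0,0,1],[0,0,0,0,0,0,1],[0,0,0,0,0,0,1],[0,0,0,0,0,0,1],[0,0,0,0,0,0,1],[0,0,0,0,0,0,1],[0,0,0,0,0,0,1],[0,0,0,0,0,0,1]]]'
python3 -m creep '[[[0,0,0,0,0,0,1],[0,0,0,0,0,0,1],[0,0,0,0,0,0,1],[0,0,0,0,0,0,1],[0,0,0,0,0,0,1],[0,0,0,0,0,0,1],[0,0,0,0,0,0,1],[0,0,0,0,0,0,1]]]'
python3 - <<'E'
from h import *
snap('scene','s4.png')
a=cv2.imread('pics/s4.png')[80:280,100:360]; cv2.imwrite('pics/s4c.png',cv2.resize(a,None,fx=3,fy=3))
E
```

```text
time: 5.15
tool_pos: [0.5729, -0.2927, 0.1872]
tool_rot: [3.136, -0.002, 0.036]
contact_force: [0.7, -6.5, -3.3]
opening: 0.0915
time: 5.95
tool_pos: [0.573, -0.2936, 0.1874]
tool_rot: [3.135, -0.003, 0.035]
contact_force: [0.3, -4.8, -1.2]
opening: 0.0918
time: 6.75
tool_pos: [0.5731, -0.2945, 0.1877]
tool_rot: [3.134, -0.004, 0.035]
contact_force: [-0.5, -5.3, -1.1]
opening: 0.0915
```

View pics/s4c.png

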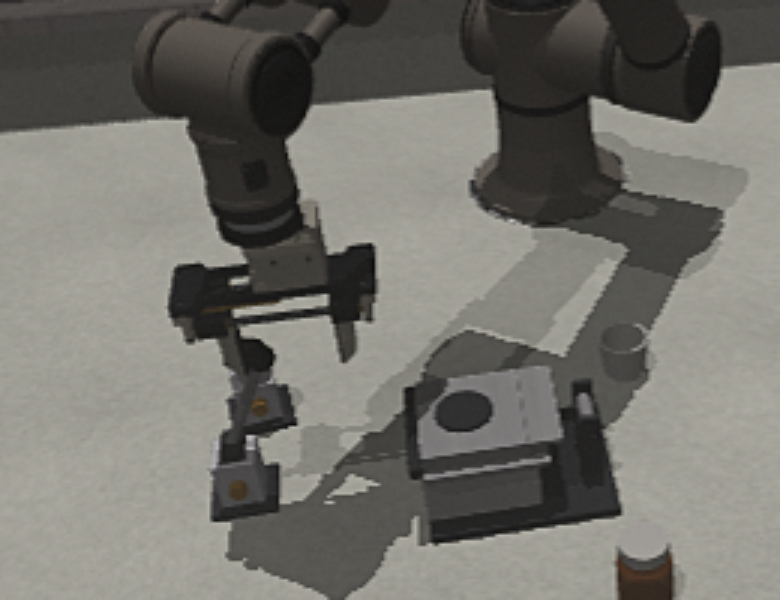

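```bash
python3 -m creep '[[[0,-0.3,0,0,0,0,1],[0,-0.3,0,0,0,0,1],[0,-0.3,0,0,0,0,1],[0,-0.3,0,0,0,0,1],[0,-0.3,0,0,0,0,1],[0,-0.3,0,0,0,0,1]]]'
python3 -m creep '[[[0,1.5,0,0,0,0,1],[0,3,0,0,0,0,1],[0,4.5,0,0,0,0,1],[0,5.7,0,0,0,0,1],[0,7.2,0,0,0,0,1],[0,8.7,0,0,0,0,1],[0,9.1,0,0,0,0,1],[0,9.1,0,0,0,0,1]]]'
python3 -m creep '[[[0,0,0,0,0,0,1],[0,0,0,0,0,0,1],[0,0,0,0,0,0,1]]]'
python3 - <<'E'
from h import *
snap('scene','s5.png');snap('wrist','w5.png')
a=cv2.imread('pics/s5.png')[80:280,100:360]; cv2.imwrite('pics/s5c.png',cv2.resize(a,None,fx=3,fy=3))
E
```

```text
time: 7.4
tool_pos: [0.5729, -0.2925, 0.1874]
tool_rot: [3.133, -0.003, 0.034]
contact_force: [1.4, -5.8, -2.7]
opening: 0.0914
time: 8.2
tool_pos: [0.5756, -0.384, 0.1876]
tool_rot: [3.134, -0.003, 0.033]
contact_force: [-0.1, -0.2, -0.4]
opening: 0.0916
time: 8.5
tool_pos: [0.5758, -0.3834, 0.1877]
tool_rot: [3.134, -0.003, 0.034]
contact_force: [0.6, 0.6, -0.7]
opening: 0.0916
```

View pics/s5c.png

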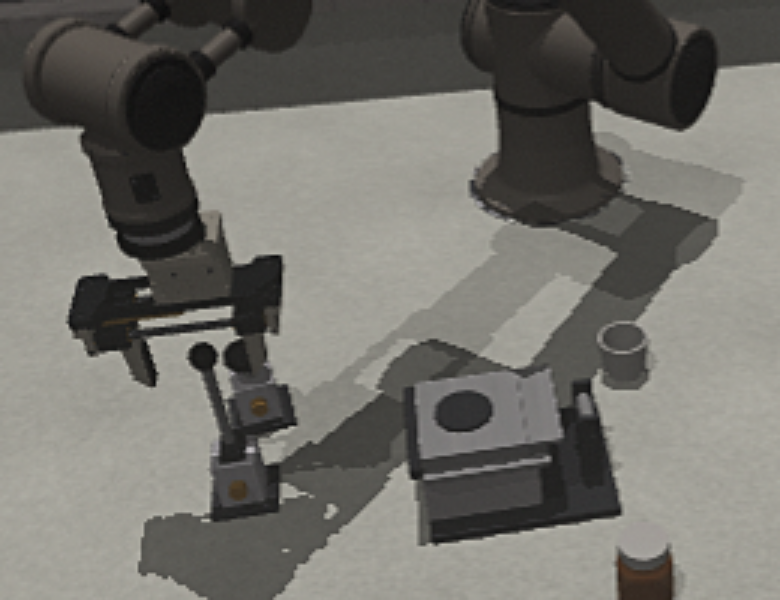

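View pics/w5.png

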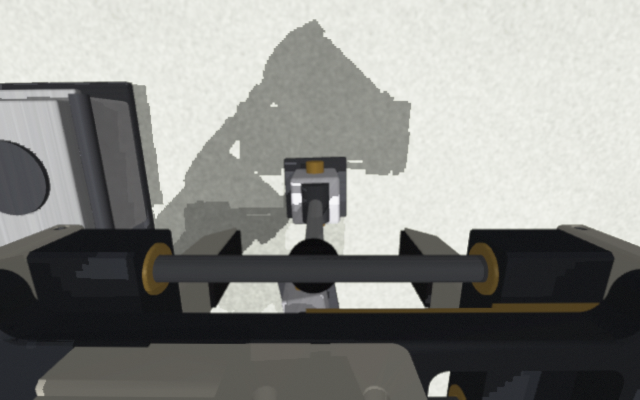

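Lever is upright again (ball at (315,268), its original place), forces are zero. Next: rise and travel to the bar.

```bash
python3 -m creep '[[[0,0,-4.5,0,0,0,1],[0,0,-9,0,0,0,1],[0,0,-12,0,0,0,1],[0,-4,-12.2,0,0,-8,1],[-0.5,-8.5,-12.2,0,0,-16,1],[-1,-13,-12.2,0,0,-24,1],[-1.5,-17.5,-12.2,0,0,-32,1],[-2,-22,-12.2,0,0,-40,1]]]'
python3 - <<'E'
from h import *
print(rel([.505,.341,.30],Ro.from_euler('xyz',[np.pi,0,2.27])))
E
```

```text
time: 9.4
tool_pos: [0.5474, -0.1615, 0.3083]
tool_rot: [3.133, 0.002, 0.737]
contact_force: [1.2, 0.4, 0.9]
opening: 0.0915
(array([ 30.64, -40.06,   0.41]), array([  0.3,   0.5, -87.8]))
```

```bash
python3 -m creep '[[[2.8,-3.6,0.2,0,0,-8,1],[5.6,-7.2,0.2,0,0,-16,1],[8.4,-10.8,0.2,0,0,-24,1],[11.2,-14.4,0.3,0,0,-32,1],[14,-18,0.3,0,0.2,-40,1],[16.8,-21.6,0.3,0,0.3,-48,1],[19.6,-25.2,0.4,0.1,0.4,-56,1],[22.4,-28.8,0.4,0.2,0.4,-64,1]]]'
python3 - <<'E'
from h import *
print(rel([.505,.341,.30],Ro.from_euler('xyz',[np.pi,0,2.27])))
E
```

```text
time: 10.2
tool_pos: [0.519, 0.2043, 0.3016]
tool_rot: [3.139, 0.001, 1.86]
contact_force: [1.3, -0.5, -0.2]
opening: 0.0917
(array([13.5 ,  2.56,  0.15]), array([  0.1,   0.1, -23.5]))
```

```bash
python3 -m creep '[[[4,0.8,0.1,0,0,-8,1],[8,1.7,0.1,0,0,-16,1],[12,2.5,0.1,0,0,-23.5,1],[13.5,2.6,0.1,0,0,-23.5,1],[13.5,2.6,0.1,0,0,-23.5,1],[13.5,2.6,0.1,0,0,-23.5,1]]]'
python3 - <<'E'
from h import *
P=cam('wrist'); snap('wrist','w6.png'); np.savez('w6.npz',K=P[0],k=P[1],R=P[2],t=P[3])
for l in ['bar','rest','bar_handle','bar_tip']:
  for d in robot.look_for('wrist',l): print(l,np.round(c2w(None,d['centre'],P),3),d['score'])
snap('top','t6.png')
a=cv2.imread('pics/t6.png')[150:290,150:350]; cv2.imwrite('pics/t6c.png',cv2.resize(a,None,fx=4,fy=4))
E
```

```text
time: 10.8
tool_pos: [0.5054, 0.3402, 0.3005]
tool_rot: [3.14, 0.003, 2.269]
contact_force: [0.1, -0.5, -0.8]
opening: 0.0918
bar [0.484 0.364 0.02 ] 0.66
rest [0.493 0.346 0.004] 0.9
rest [ 0.556  0.535 -0.   ] 0.7
bar_handle [0.487 0.361 0.023] 0.74
bar_tip [0.483 0.362 0.026] 0.74
```

View pics/w6.png

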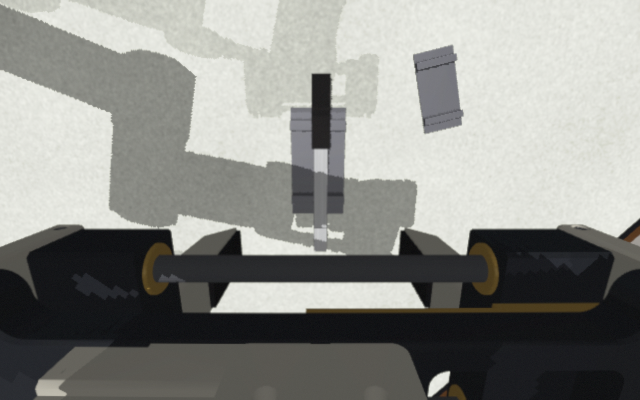

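The wrist view shows the bar from butt (321,74) to tip (320,250), sleeve end at (320,149), on the larger rest with corners (291,108) to (343,213). The small rest is off at (438,88).

Run:
```python
from h import *
z=np.load('w6.npz');P=(z['K'],float(z['k']),z['R'],z['t'])
b=p2w(None,[(321,74),(320,250),(320,149)],.023,P); print(b)
d=b[1]-b[0]; print(np.linalg.norm(d),np.degrees(np.arctan2(d[1],d[0])), 'mid',(b[0]+b[1])/2, 'from sleeve', b[2]-.030*-1*d/np.linalg.norm(d))
r=p2w(None,[(291,108),(345,108),(343,213),(292,213)],.010,P); print(r,r.mean(0)); e=(r[2]+r[3]-r[0]-r[1]); print(np.degrees(np.arctan2(e[1],e[0])),np.linalg.norm(e)/2)
r4=p2w(None,[(292,120),(345,120)],.019,P)
```

```text
[[0.42190123 0.4409558  0.023     ]
 [0.58516282 0.24433436 0.023     ]
 [0.48480621 0.36391521 0.023     ]]
0.25556670447984847 -50.29597617761351 mid [0.50353202 0.34264508 0.023     ] from sleeve [0.50397086 0.34083457 0.023     ]
[[0.41693962 0.380724   0.01      ]
 [0.47570267 0.4300384  0.01      ]
 [0.57627957 0.31065905 0.01      ]
 [0.51543156 0.25962963 0.01      ]] [0.49608836 0.34526277 0.01      ]
-50.381378633201294 0.1560897321534208
```

```bash
python3 - <<'E'
from h import *
print(rel([.504,.3415,.022],Ro.from_euler('xyz',[np.pi,0,2.265])))
E
python3 -m creep '[[[0,0,5,0,0,0,1],[0,0,10,0,0,0,1],[0,0,15,0,0,0,1],[0,0,20,0,0,0,1],[0,0,24,0,0,0,1],[0,0,24,0,0,0,1],[0,0,24,0,0,0,1]]]'
python3 - <<'E'
from h import *
print(rel([.504,.3415,.022],Ro.from_euler('xyz',[np.pi,0,2.265])))
E
```

```text
(array([ 0.3 , -0.1 , 27.88]), array([0.1, 0.1, 0.2]))
time: 11.8
tool_pos: [0.5071, 0.3397, 0.0615]
tool_rot: [3.139, 0.002, 2.268]
contact_force: [1.2, -0.4, -0.3]
opening: 0.0919
(array([ 0.35, -0.13,  3.95]), array([0.1, 0.1, 0.2]))
```

```bash
python3 -m creep '[[[0.3,-0.1,2,0.1,0.1,0.2,1],[0.3,-0.1,3.5,0.1,0.1,0.2,1],[0.3,-0.1,3.9,0.1,0.1,0.2,1],[0.3,-0.1,3.9,0.1,0.1,0.2,1],[0.3,-0.1,3.9,0.1,0.1,0.2,1]]]'
python3 -m creep '[[[0,0,0,0,0,0,-1],[0,0,0,0,0,0,-1],[0,0,0,0,0,0,-1],[0,0,0,0,0,0,-1],[0,0,0,0,0,0,-1],[0,0,0,0,0,0,-1],[0,0,0,0,0,0,-1],[0,0,0,0,0,0,-1]]]' 45
python3 - <<'E'
from h import *
snap('wrist','w7.png')
E
```

```text
time: 12.3
tool_pos: [0.5052, 0.3416, 0.0236]
tool_rot: [3.139, 0.001, 2.264]
contact_force: [0.3, -0.1, 0.4]
opening: 0.092
time: 13.1
tool_pos: [0.5052, 0.3416, 0.0235]
tool_rot: [3.14, 0.001, 2.264]
contact_force: [-0.3, 0.2, 0.1]
opening: 0.0322
```

View pics/w7.png

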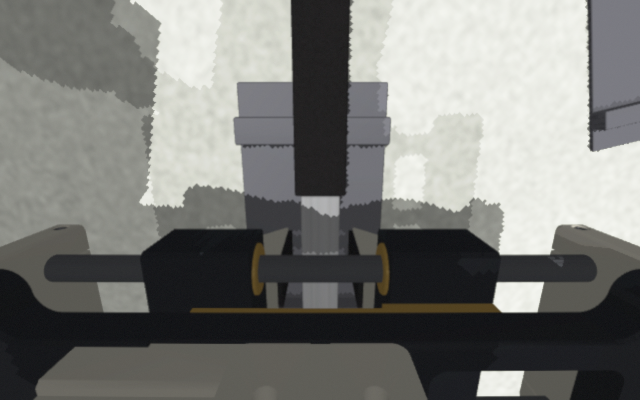

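```bash
python3 -m creep '[[[0,0,0.25,0,0,0,-0.4],[0,0,0.25,0,0,0,-0.4],[0,0,0.25,0,0,0,-0.4],[0,0,0.25,0,0,0,-1],[0,0,0.25,0,0,0,-1],[0,0,0.25,0,0,0,-1],[0,0,0.25,0,0,0,-1],[0,0,0.25,0,0,0,-1]]]' 45
python3 -m creep '[[[0,0,0,0,0,0,-1],[0,0,0,0,0,0,-1],[0,0,0,0,0,0,-1]]]'
```

```text
time: 13.95
tool_pos: [0.5052, 0.3416, 0.0211]
tool_rot: [3.139, 0.001, 2.264]
contact_force: [-0.7, 0.6, 0.3]
opening: 0.0195
time: 14.25
tool_pos: [0.5052, 0.3416, 0.021]
tool_rot: [3.14, 0.001, 2.264]
contact_force: [-0.4, 0.1, -0.7]
opening: 0.0194
```

```bash
python3 -m creep '[[[0,0,-1.5,0,0,0,-1],[0,0,-3.5,0,0,0,-1],[0,0,-7,0,0,0,-1],[0,0,-11,0,0,0,-1],[0,0,-15,0,0,0,-1],[0,0,-18,0,0,0,-1],[0,0,-18,0,0,0,-1],[0,0,-18,0,0,0,-1]]]'
python3 - <<'E'
from h import *
print(rel([.585,.114,.20],Ro.from_euler('xyz',[np.pi,0,1.606])))
snap('wrist','w8.png');snap('scene','s8.png')
a=cv2.imread('pics/s8.png')[80:280,250:510]; cv2.imwrite('pics/s8c.png',cv2.resize(a,None,fx=3,fy=3))
E
```

```text
time: 15.05
tool_pos: [0.5046, 0.3414, 0.2015]
tool_rot: [3.139, 0.001, 2.264]
contact_force: [-0.5, 0.4, -2.9]
opening: 0.0196
(array([-22.63,  -8.35,   0.15]), array([ 0.2,  0. , 37.7]))
```

View pics/s8c.png

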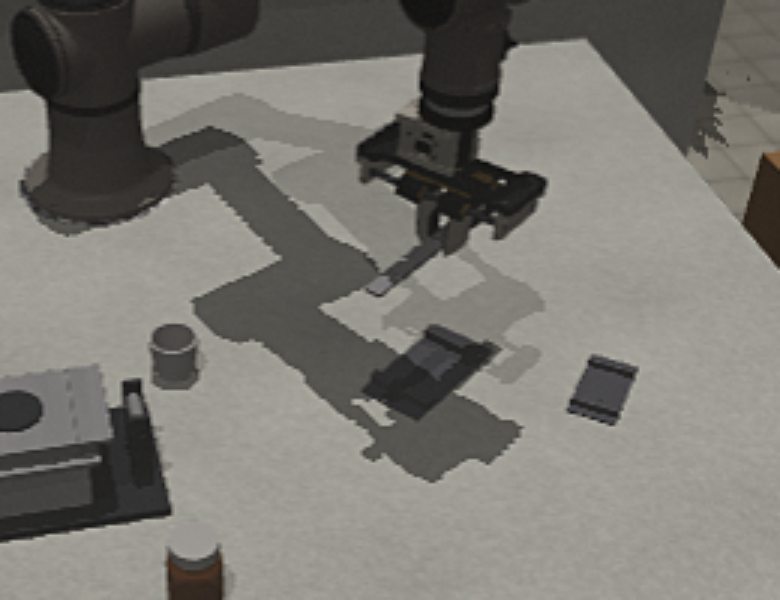

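The bar is lifted cleanly off the rest (-2.8 N, the bar's weight).

```bash
python3 -m creep '[[[-3,-1.1,0,0,0,5,-1],[-6.5,-2.4,0,0,0,10,-1],[-10,-3.7,0,0,0,16,-1],[-13.5,-5,0,0,0,22,-1],[-17,-6.3,0,0,0,28,-1],[-20,-7.4,0,0,0,33,-1],[-22.6,-8.4,0,0,0,37.7,-1],[-22.6,-8.4,0,0,0,37.7,-1]]]'
python3 -m creep '[[[0,0,0,0,0,0,-1],[0,0,0,0,0,0,-1]]]'
python3 - <<'E'
from h import *
for n in ['wrist','scene','top']:
  snap(n,n[0]+'9.png')
a=cv2.imread('pics/t9.png')[150:260,290:410]; cv2.imwrite('pics/t9c.png',cv2.resize(a,None,fx=5,fy=5,interpolation=cv2.INTER_CUBIC))
a=cv2.imread('pics/s9.png')[130:280,210:390]; cv2.imwrite('pics/s9c.png',cv2.resize(a,None,fx=4,fy=4,interpolation=cv2.INTER_CUBIC))
E
```

```text
time: 15.95
tool_pos: [0.584, 0.1099, 0.1973]
tool_rot: [-3.137, 0.002, 1.6]
contact_force: [0.1, 0.8, -2.9]
opening: 0.0191
time: 16.15
tool_pos: [0.5831, 0.1102, 0.1959]
tool_rot: [-3.134, 0.002, 1.601]
contact_force: [0.4, 0.6, -2.2]
opening: 0.0192
```

View pics/t9c.png

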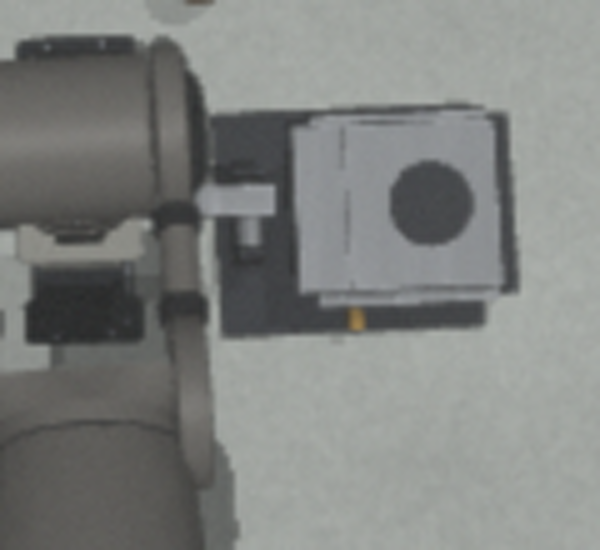

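View pics/s9c.png

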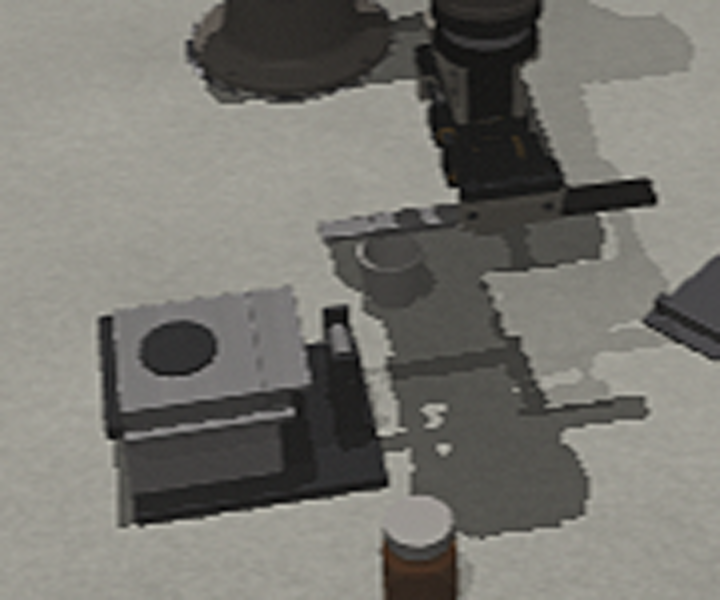

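Run:
```python
from h import *
T=cam('top');S=cam('scene');s=st()
f=lambda u,v:(290+u/5,150+v/5)
g=lambda u,v:(210+u/4,130+v/4)
print('tip top',p2w(None,f(274,199),s['tool_pos'][2]-.002,T),'tip scene',p2w(None,g(322,228),s['tool_pos'][2]-.002,S))
R=toolR(s);print('tip expected',s['tool_pos']+R.apply([-.13,0,.002]))
print('butt scene',p2w(None,g(655,190),s['tool_pos'][2]-.002,S),'exp',s['tool_pos']+R.apply([.13,0,.002]))
print('cheek',p2w(None,f(241,163),.095,T),p2w(None,f(248,258),.095,T))
print('rel',rel([.585,.104,.130],Ro.from_euler('xyz',[np.pi,0,1.606])))
for q in [(292,127),(302,293),(502,112),(510,290)]: print('lid top',p2w(None,f(*q),.1,T))
```

```text
tip top [[ 0.58615067 -0.01852065  0.19498105]] tip scene [[ 0.58314914 -0.01630951  0.19498105]]
tip expected [ 0.58760911 -0.0190745   0.19527256]
butt scene [[0.58192994 0.24315481 0.19498105]] exp [0.57946276 0.24079719 0.19468959]
cheek [[ 0.6231934  -0.00302395  0.095     ]] [[ 0.55495726 -0.00717918  0.095     ]]
rel (array([-0.68,  0.16,  6.7 ]), array([-0.3,  0.1, -0.2]))
lid top [[ 0.6483156  -0.03952786  0.1       ]]
lid top [[ 0.52947731 -0.04482194  0.1       ]]
lid top [[ 0.65839139 -0.1902112   0.1       ]]
lid top [[ 0.53075829 -0.19243857  0.1       ]]
```

```bash
python3 - <<'E'
from h import *
print('rel',rel([.5855,.104,.100],Ro.from_euler('xyz',[np.pi,0,1.606])))
E
python3 -m creep '[[[-0.6,0.2,3,-0.3,0,-0.2,-1],[-0.6,0.2,6,-0.3,0,-0.2,-1],[-0.6,0.2,8.5,-0.3,0,-0.2,-1],[-0.6,0.2,9.6,-0.3,0,-0.2,-1],[-0.6,0.2,9.6,-0.3,0,-0.2,-1],[-0.6,0.2,9.6,-0.3,0,-0.2,-1]]]'
python3 - <<'E'
from h import *
print('rel',rel([.5855,.102,.090],Ro.from_euler('xyz',[np.pi,0,1.606])))
for n in ['scene','top','wrist']:
  snap(n,n[0]+'10.png')
a=cv2.imread('pics/t10.png')[150:240,310:420]; cv2.imwrite('pics/t10c.png',cv2.resize(a,None,fx=6,fy=6,interpolation=cv2.INTER_CUBIC))
a=cv2.imread('pics/s10.png')[170:270,220:350]; cv2.imwrite('pics/s10c.png',cv2.resize(a,None,fx=6,fy=6,interpolation=cv2.INTER_CUBIC))
E
```

```text
rel (array([-0.67,  0.22,  9.7 ]), array([-0.3,  0.1, -0.2]))
time: 16.9
tool_pos: [0.5859, 0.1051, 0.102]
tool_rot: [3.14, 0.002, 1.606]
contact_force: [-0.4, 0.4, -1.7]
opening: 0.0194
rel (array([-0.31, -0.06,  1.2 ]), array([0.1, 0.1, 0. ]))
```

View pics/t10c.png

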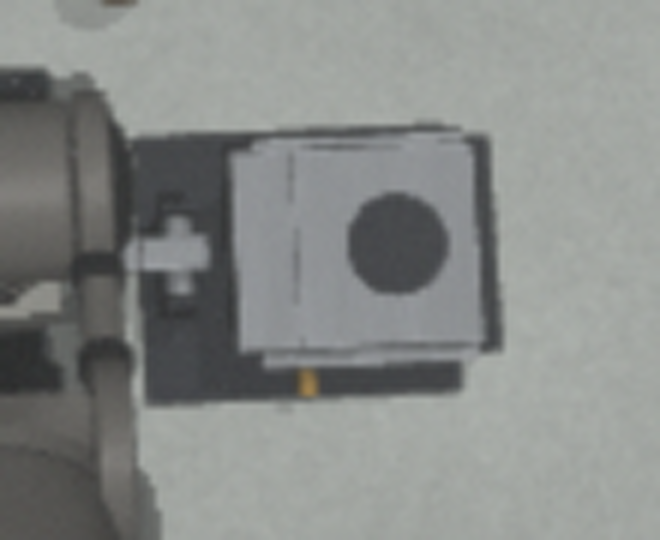

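View pics/s10c.png

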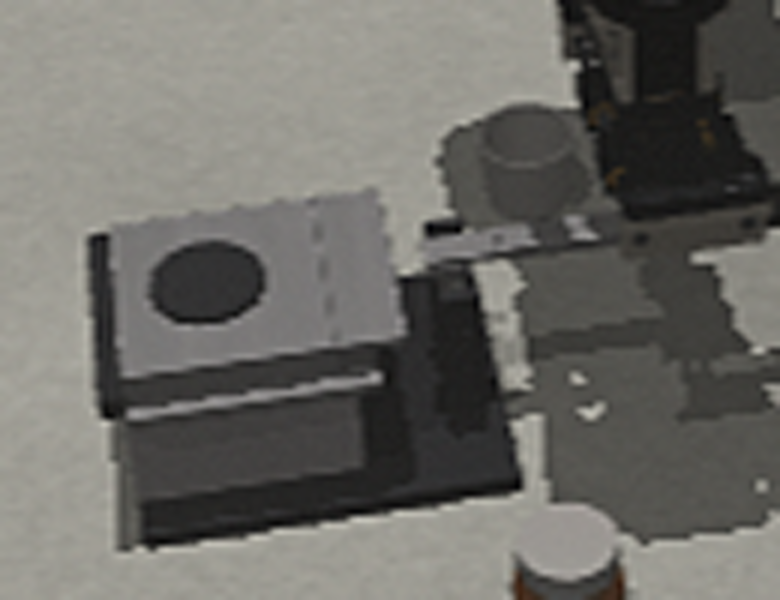

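The bar lies centred between the cheeks (crop rows 205 and 303, bar at 252), tip about 12–14 mm short of the lip. I lower it to touch the rod.

```bash
python3 -m creep '[[[-0.2,0,0.4,0,0,0,-1],[-0.2,0,0.8,0,0,0,-1],[-0.2,0,1.1,0,0,0,-1],[-0.2,0,1.1,0,0,0,-1]]]'
python3 -m creep '[[[0,0,0.1,0,0,0,-1],[0,0,0.15,0,0,0,-1],[0,0,0.15,0,0,0,-1]]]'
python3 -m creep '[[[0,0,0.1,0,0,0,-1],[0,0,0.15,0,0,0,-1],[0,0,0.15,0,0,0,-1]]]'
```

```text
time: 17.45
tool_pos: [0.5858, 0.1028, 0.0909]
tool_rot: [3.14, 0.002, 1.606]
contact_force: [0.9, -0.9, -2.8]
opening: 0.0194
time: 17.75
tool_pos: [0.5858, 0.1028, 0.0893]
tool_rot: [3.14, 0.002, 1.606]
contact_force: [-0.3, -0.1, -2.9]
opening: 0.0192
time: 18.05
tool_pos: [0.5858, 0.1028, 0.0877]
tool_rot: [3.14, 0.002, 1.606]
contact_force: [-0.5, 0.0, -2.2]
opening: 0.0191
```

```bash
python3 -m creep '[[[0,0,0.1,0,0,0,-1],[0,0,0.1,0,0,0,-1],[0,0,0.1,0,0,0,-1]]]'
python3 -m creep '[[[0,0,0.1,0,0,0,-1],[0,0,0.1,0,0,0,-1],[0,0,0.1,0,0,0,-1]]]'
```

```text
time: 18.35
tool_pos: [0.5858, 0.1028, 0.0867]
tool_rot: [3.14, 0.002, 1.606]
contact_force: [0.3, 0.6, -2.2]
opening: 0.0189
time: 18.65
tool_pos: [0.5858, 0.1028, 0.0857]
tool_rot: [3.14, 0.002, 1.606]
contact_force: [0.1, 1.1, -1.7]
opening: 0.019
```

```bash
python3 -c "
from h import *
print(st()['torque'])"
python3 -m creep '[[[0,0,0.1,0,0,0,-1],[0,0,0.1,0,0,0,-1],[0,0,0.1,0,0,0,-1]]]'
python3 -c "
from h import *
s=st();print(s['torque'],s['contact_force'])
snap('scene','s11.png');snap('wrist','w11.png')
a=cv2.imread('pics/s11.png')[170:270,220:350]; cv2.imwrite('pics/s11c.png',cv2.resize(a,None,fx=6,fy=6,interpolation=cv2.INTER_CUBIC))
"
```

```text
[-0.05820358 -0.14816991 -0.04903497]
time: 18.95
tool_pos: [0.5858, 0.1028, 0.0847]
tool_rot: [3.14, 0.002, 1.606]
contact_force: [-0.6, 0.5, -1.5]
opening: 0.019
[-0.17614149 -0.07502454 -0.00472887] [-0.63918778  0.45469784 -1.47043779]
```

View pics/s11c.png

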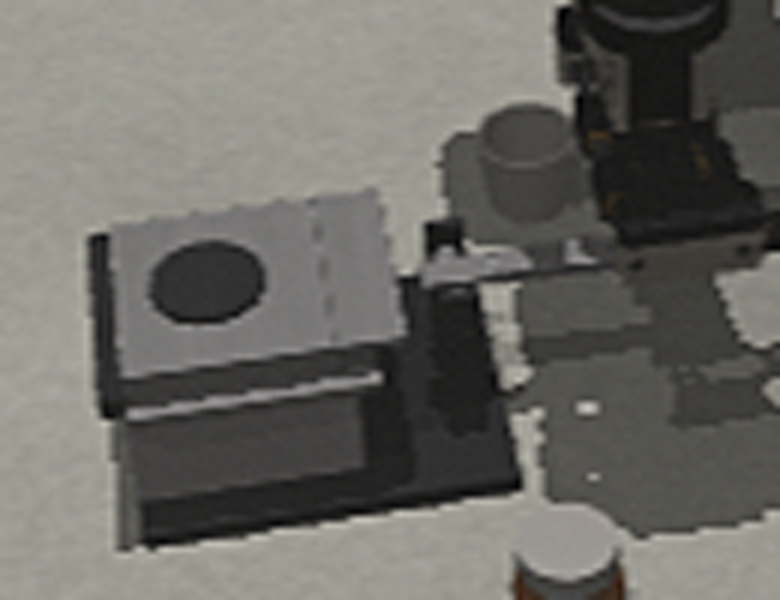

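Contact with the rod shows at TCP z ≈0.087 (load shifts off the grip, moment about x rises). I back off 1.5 mm and slide the tip in slowly.

```bash
python3 -m creep '[[[0,0,-0.15,0,0,0,-1],[0,0,-0.15,0,0,0,-1],[-0.4,0,-0.15,0,0,0,-1],[-0.8,0,-0.15,0,0,0,-1],[-1.2,0,-0.15,0,0,0,-1],[-1.6,0,-0.15,0,0,0,-1],[-1.8,0,-0.15,0,0,0,-1],[-1.8,0,-0.15,0,0,0,-1]]]'
python3 -c "
from h import *
s=st();print(s['torque'],s['contact_force'])
snap('scene','s12.png')
a=cv2.imread('pics/s12.png')[170:270,220:350]; cv2.imwrite('pics/s12c.png',cv2.resize(a,None,fx=6,fy=6,interpolation=cv2.INTER_CUBIC))
"
```

```text
time: 19.85
tool_pos: [0.5865, 0.0844, 0.0863]
tool_rot: [3.14, 0.002, 1.605]
contact_force: [0.4, 0.1, -2.6]
opening: 0.019
[-0.02562447 -0.10780429  0.00175458] [ 0.36954289  0.10696633 -2.64309487]
```

View pics/s12c.png

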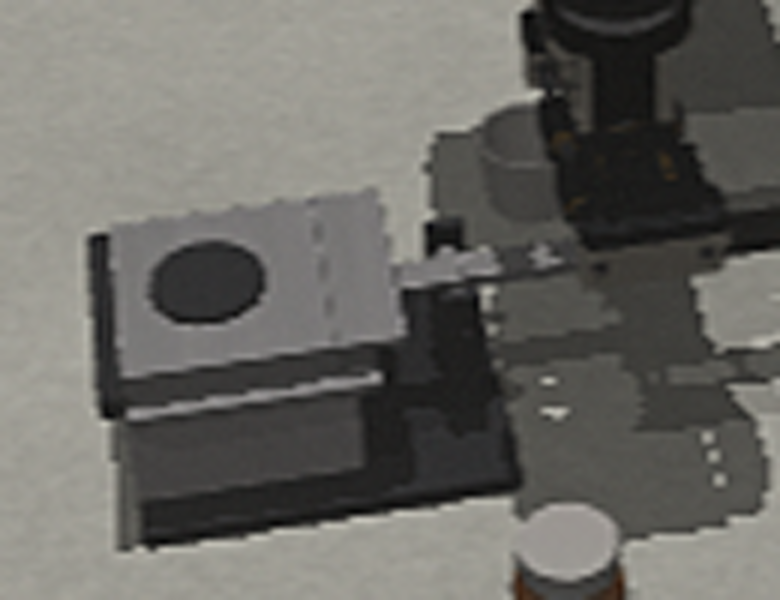

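```bash
python3 -m creep '[[[-0.3,0,0,0,0,0,-1],[-0.6,0,0,0,0,0,-1],[-0.8,0,0,0,0,0,-1],[-0.8,0,0,0,0,0,-1]]]'
python3 -c "
from h import *
s=st();print(s['torque'],s['contact_force'])
snap('scene','s13.png');snap('top','t13.png')
a=cv2.imread('pics/s13.png')[170:270,220:350]; cv2.imwrite('pics/s13c.png',cv2.resize(a,None,fx=6,fy=6,interpolation=cv2.INTER_CUBIC))
a=cv2.imread('pics/t13.png')[150:240,310:420]; cv2.imwrite('pics/t13c.png',cv2.resize(a,None,fx=6,fy=6,interpolation=cv2.INTER_CUBIC))
"
```

```text
time: 20.3
tool_pos: [0.5869, 0.0762, 0.0864]
tool_rot: [3.14, 0.002, 1.605]
contact_force: [-0.6, -0.2, -0.6]
opening: 0.0194
[-0.30746973 -0.10472076  0.01807931] [-0.64850675 -0.24158299 -0.62440698]
```

View pics/s13c.png

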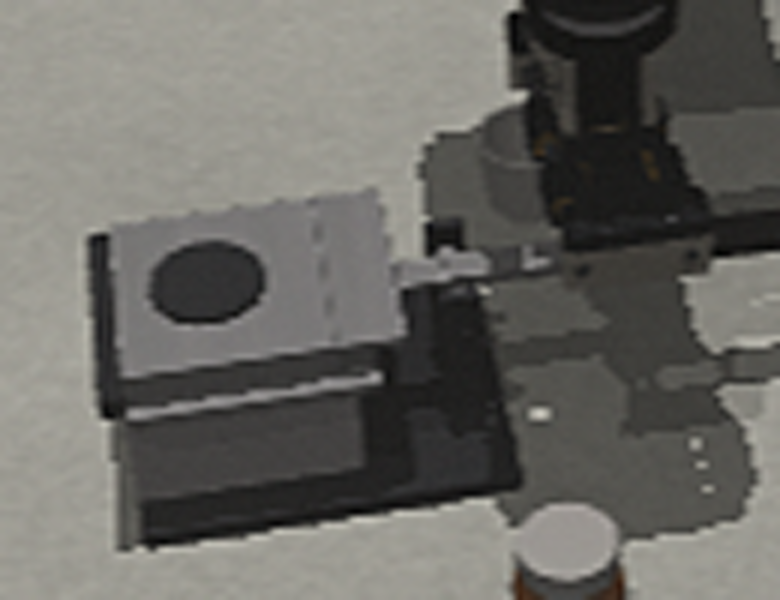

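View pics/t13c.png

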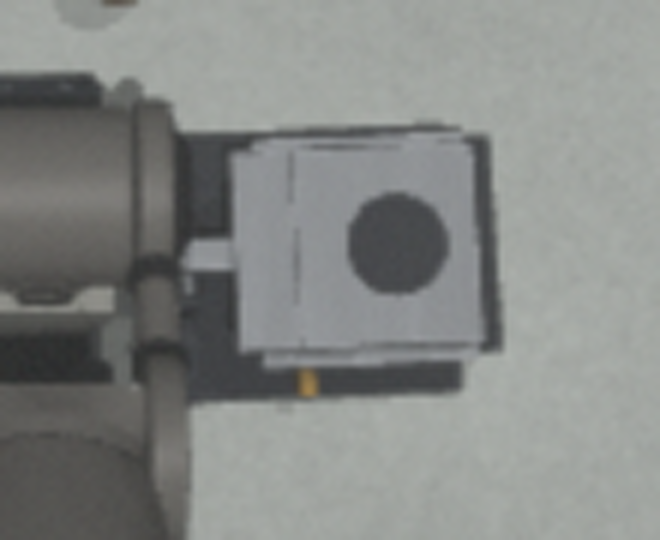

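The lid's edge covers the tip in both views, so the tip is in the slot. The thick section is now on the rod, so I raise slightly and go on.

```bash
python3 -m creep '[[[0,0,-0.15,0,0,0,-1],[0,0,-0.15,0,0,0,-1],[-0.4,0,-0.15,0,0,0,-1],[-0.8,0,-0.15,0,0,0,-1],[-0.8,0,-0.15,0,0,0,-1]]]'
python3 -c "
from h import *
s=st();print(s['torque'],s['contact_force'])"
```

```text
time: 20.9
tool_pos: [0.5871, 0.0677, 0.0878]
tool_rot: [3.14, 0.003, 1.605]
contact_force: [0.6, -0.0, -2.4]
opening: 0.019
[ 0.03867807 -0.1170442   0.00214328] [ 0.59927553 -0.02007567 -2.43124588]
```

```bash
python3 -m creep '[[[-0.3,0,0,0,0,0,-1],[-0.6,0,0,0,0,0,-1],[-0.8,0,0,0,0,0,-1],[-0.8,0,0,0,0,0,-1]]]'
python3 -c "
from h import *
s=st();print(s['torque'],s['contact_force'])
P=cam('wrist');snap('wrist','w14.png');snap('scene','s14.png');snap('top','t14.png')
a=cv2.imread('pics/s14.png')[170:270,220:350]; cv2.imwrite('pics/s14c.png',cv2.resize(a,None,fx=6,fy=6,interpolation=cv2.INTER_CUBIC))
"
```

```text
time: 21.3
tool_pos: [0.5874, 0.0593, 0.0879]
tool_rot: [3.14, 0.003, 1.604]
contact_force: [-0.3, -0.2, -1.7]
opening: 0.0195
[-0.09269751 -0.11907514 -0.02468249] [-0.31952377 -0.23693071 -1.72370515]
```

View pics/s14c.png

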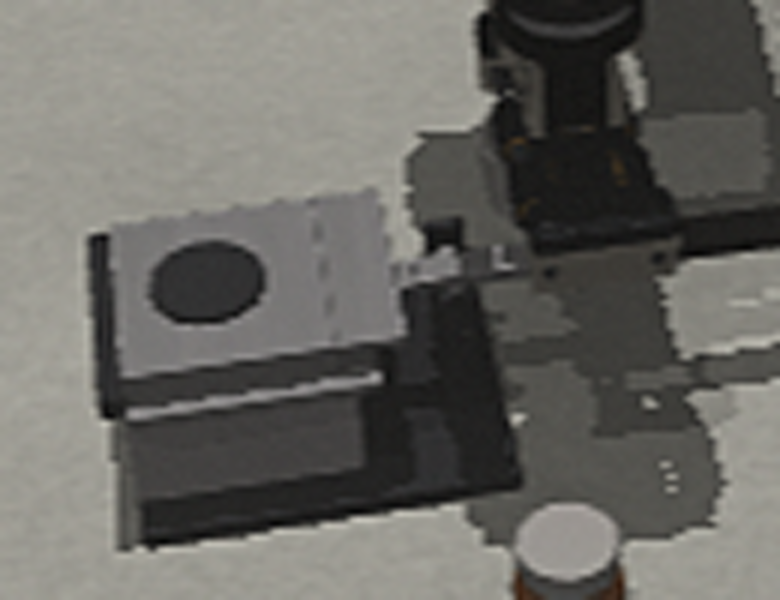

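View pics/w14.png

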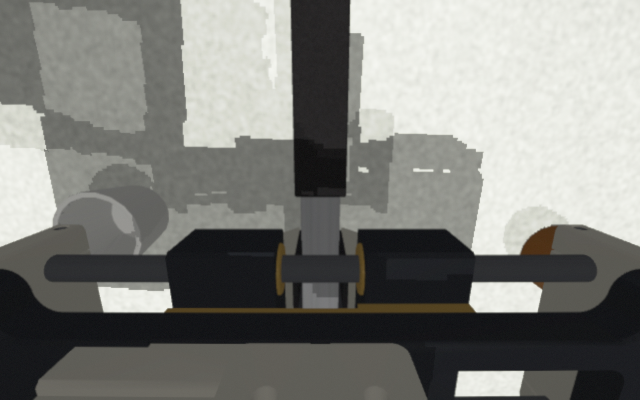

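Tip is at pot y ≈35 mm. Release.

```bash
python3 -m creep '[[[0,0,0,0,0,0,0],[0,0,0,0,0,0,0],[0,0,0,0,0,0,0],[0,0,0,0,0,0,0],[0,0,0,0,0,0,0],[0,0,0,0,0,0,0]]]'
python3 -m creep '[[[0,0,0,0,0,0,0],[0,0,-3,0,0,0,0],[0,0,-6,0,0,0,0],[0,0,-10,0,0,0,0],[0,0,-12,0,0,0,0],[0,0,-12,0,0,0,0]]]'
python3 -c "
from h import *
s=st();print(s['torque'],s['contact_force'])
P=cam('wrist');snap('wrist','w15.png');snap('scene','s15.png');snap('top','t15.png');np.savez('w15.npz',K=P[0],k=P[1],R=P[2],t=P[3])
a=cv2.imread('pics/s15.png')[150:270,220:380]; cv2.imwrite('pics/s15c.png',cv2.resize(a,None,fx=5,fy=5,interpolation=cv2.INTER_CUBIC))
"
```

```text
time: 22.05
tool_pos: [0.5874, 0.0597, 0.0879]
tool_rot: [3.14, 0.003, 1.605]
contact_force: [0.2, -0.4, -0.5]
opening: 0.0456
time: 22.65
tool_pos: [0.5888, 0.0601, 0.2115]
tool_rot: [3.133, 0.003, 1.605]
contact_force: [0.1, -0.9, -0.5]
opening: 0.0458
[ 0.00300842 -0.06220369 -0.02990963] [ 0.08088977 -0.90449342 -0.51907246]
```

View pics/s15c.png

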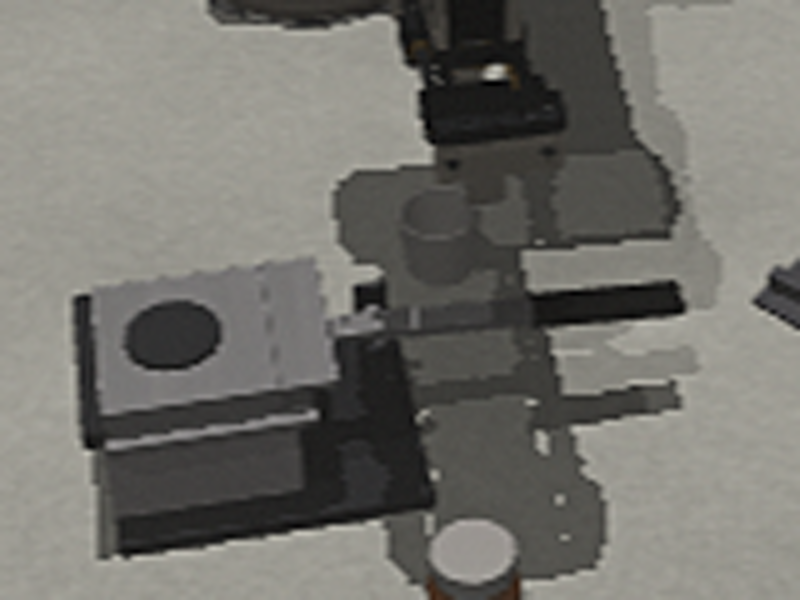

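View pics/w15.png

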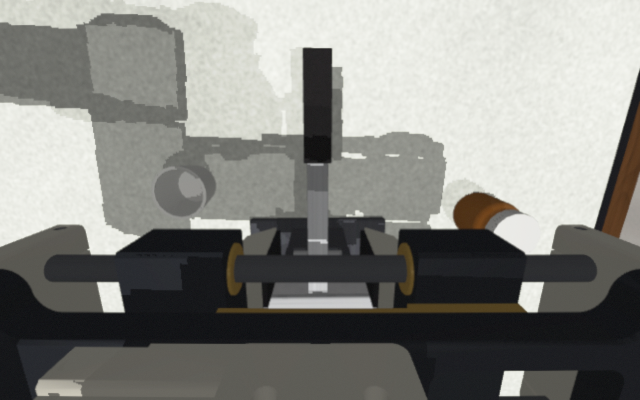

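The bar lies on the fulcrum with its tip under the lip, handle end at (317,48) in the wrist view, and it is not touched.

Run:
```python
from h import *
z=np.load('w15.npz');P=(z['K'],float(z['k']),z['R'],z['t'])
S=cam('scene')
b=p2w(None,[(317,48)],.079,P)[0]; e=p2w(None,[(317,163)],.083,P)[0]; print(b,e)
print('scene',p2w(None,(220+683/5,150+300/5),.076,S))
d=(e-b)/np.linalg.norm(e-b); h=b+.025*d; print('handle',h, 'tip est',b+.26*d)
print(rel([h[0],h[1],.13],Ro.from_euler('xyz',[np.pi,0,1.605])))
```

```text
[0.58333951 0.18950606 0.079     ] [0.58643887 0.09089011 0.083     ]
scene [[0.59040133 0.19119507 0.076     ]]
handle [0.58412419 0.1645389  0.0800127 ] tip est [ 0.59150021 -0.07015233  0.08953211]
(array([10.47,  0.12,  7.63]), array([-0. ,  0.1, -0. ]))
```

```bash
python3 -m creep '[[[4,0,0,0,0,0,-1],[8,0.1,2,0,0,0,-1],[10.5,0.1,4,0,0,0,-1],[10.5,0.1,7,0,0,0,-1],[10.5,0.1,8.5,0,0,0,-1],[10.5,0.1,8.5,0,0,0,-1],[10.5,0.1,8.5,0,0,0,-1]]]' 20
python3 -m creep '[[[0,0,0.5,0,0,0,-1],[0,0,1,0,0,0,-1],[0,0,1.4,0,0,0,-1],[0,0,1.4,0,0,0,-1]]]'
```

```text
time: 23.5
tool_pos: [0.5835, 0.1646, 0.1205]
tool_rot: [-3.139, 0.003, 1.605]
contact_force: [0.3, 0.4, 0.6]
opening: 0.0004
time: 23.9
tool_pos: [0.5832, 0.1645, 0.106]
tool_rot: [-3.138, 0.003, 1.604]
contact_force: [1.1, 0.1, -0.2]
opening: 0.0004
```

```bash
python3 -m creep '[[[0,0,0.3,0,0,0,-1],[0,0,0.6,0,0,0,-1],[0,0,0.9,0,0,0,-1],[0,0,1.2,0,0,0,-1]]]'
python3 -m creep '[[[0,0,0.2,0,0,0,-1],[0,0,0.4,0,0,0,-1],[0,0,0.4,0,0,0,-1]]]'
```

```text
time: 24.3
tool_pos: [0.5831, 0.1644, 0.0937]
tool_rot: [-3.138, 0.003, 1.604]
contact_force: [-0.5, 0.1, 1.5]
opening: 0.0005
time: 24.6
tool_pos: [0.5836, 0.1643, 0.0905]
tool_rot: [-3.14, 0.003, 1.604]
contact_force: [-2.3, -0.9, 5.9]
opening: 0.0005
```

```bash
python3 -m creep '[[[0,0,0.2,0,0,0,-1],[0,0,0.4,0,0,0,-1],[0,0,0.6,0,0,0,-1],[0,0,0.8,0,0,0,-1],[0,0,0.8,0,0,0,-1]]]'
python3 -m creep '[[[0,0,0.2,0,0,0,-1],[0,0,0.4,0,0,0,-1],[0,0,0.6,0,0,0,-1],[0,0,0.8,0,0,0,-1],[0,0,0.8,0,0,0,-1]]]'
python3 -c "
from h import *
s=st();print(s['torque'],s['contact_force'])
snap('wrist','w16.png');snap('scene','s16.png');snap('top','t16.png')
a=cv2.imread('pics/s16.png')[150:270,220:380]; cv2.imwrite('pics/s16c.png',cv2.resize(a,None,fx=5,fy=5,interpolation=cv2.INTER_CUBIC))
"
```

```text
time: 25.1
tool_pos: [0.5844, 0.1641, 0.0836]
tool_rot: [3.141, 0.003, 1.604]
contact_force: [-0.9, -2.1, 6.0]
opening: 0.0005
time: 25.6
tool_pos: [0.5853, 0.1635, 0.0768]
tool_rot: [3.139, 0.004, 1.605]
contact_force: [-1.2, -2.5, 7.5]
opening: 0.0005
[-0.52959136 -0.00741179 -0.00576226] [-1.15006228 -2.45845489  7.4546572 ]
```

View pics/s16c.png

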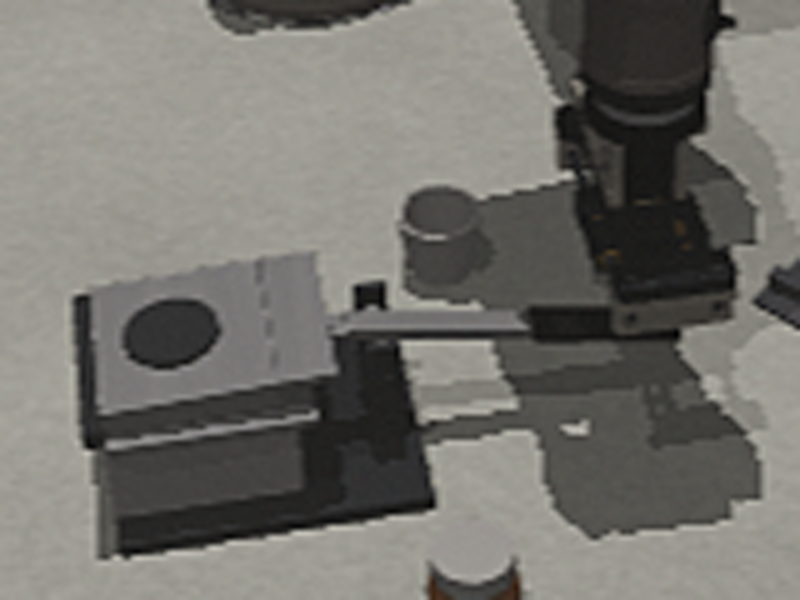

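The lid's front corner has risen from crop row 260 to 252. Handle is down ≈17 mm at 7 N; I press on.

```bash
python3 -m creep '[[[0,0,0.2,0,0,0,-1],[0,0,0.4,0,0,0,-1],[0,0,0.6,0,0,0,-1],[0,0,0.9,0,0,0,-1],[0,0,0.9,0,0,0,-1],[0,0,0.9,0,0,0,-1]]]'
python3 -c "
from h import *
s=st();print(s['torque'],s['contact_force'])
snap('wrist','w17.png');snap('scene','s17.png');snap('top','t17.png')
a=cv2.imread('pics/s17.png')[150:270,220:380]; cv2.imwrite('pics/s17c.png',cv2.resize(a,None,fx=5,fy=5,interpolation=cv2.INTER_CUBIC))
"
```

```text
time: 26.35
tool_pos: [0.5864, 0.1628, 0.0691]
tool_rot: [3.136, 0.005, 1.605]
contact_force: [-0.5, -4.2, 8.5]
opening: 0.0005
[-0.71386257 -0.01228463 -0.0067581 ] [-0.50718942 -4.22298738  8.52182074]
```

View pics/s17c.png

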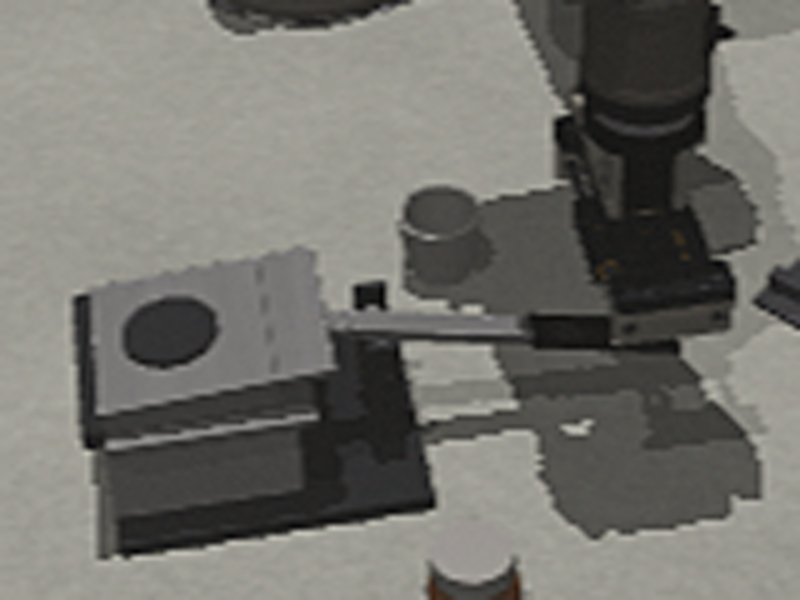

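```bash
python3 -m creep '[[[0,0,0.2,0,0,0,-1],[0,0,0.4,0,0,0,-1],[0,0,0.45,0,0,0,-1],[0,0,0.45,0,0,0,-1]]]'
python3 -m creep '[[[0,0,-0.5,0,0,0,-1],[0,0,-1.5,0,0,0,-1],[0,0,-4,0,0,0,-1],[0,0,-8,0,0,0,-1],[-3,0,-11,0,0,0,-1],[-7,0,-11,0,0,0,0],[-10.5,0,-11,0,0,0,0],[-10.5,0,-11,0,0,0,0]]]'
python3 -c "
from h import *
s=st();print(s['torque'],s['contact_force'])
P=cam('wrist');np.savez('w18.npz',K=P[0],k=P[1],R=P[2],t=P[3])
snap('wrist','w18.png');snap('scene','s18.png');snap('top','t18.png')
a=cv2.imread('pics/s18.png')[150:270,220:380]; cv2.imwrite('pics/s18c.png',cv2.resize(a,None,fx=5,fy=5,interpolation=cv2.INTER_CUBIC))
"
```

```text
time: 26.9
tool_pos: [0.5873, 0.1622, 0.0659]
tool_rot: [3.134, 0.006, 1.605]
contact_force: [-0.8, -2.6, 7.6]
opening: 0.0004
time: 27.7
tool_pos: [0.5902, 0.0541, 0.1774]
tool_rot: [3.133, 0.007, 1.601]
contact_force: [-0.1, -0.0, -0.1]
opening: 0.0201
[-0.01760578 -0.15392029  0.00933492] [-0.12864711 -0.00129088 -0.07795303]
```

View pics/s18c.png

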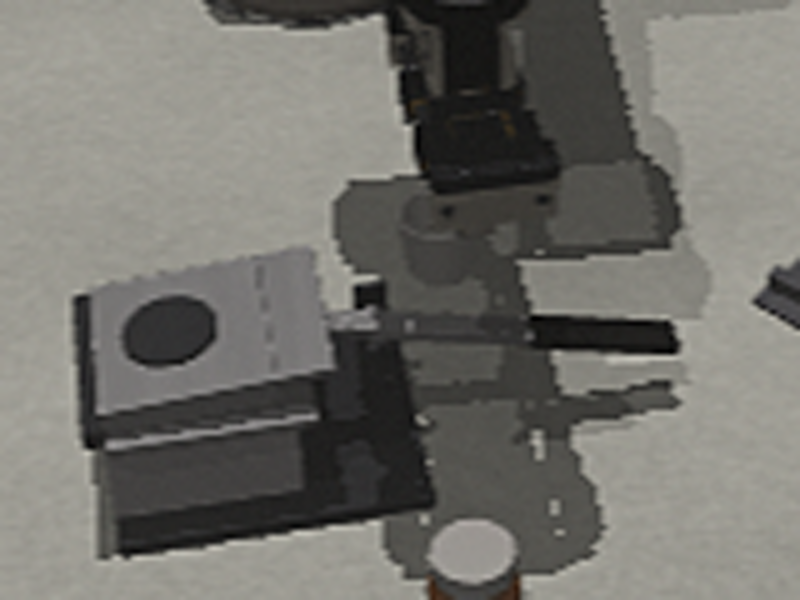

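View pics/w18.png

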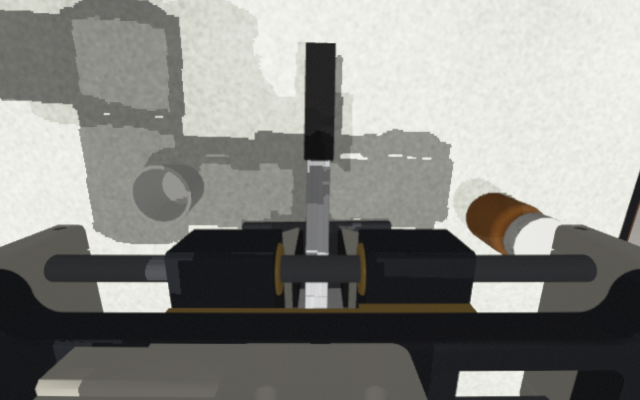

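The lid stays ajar, the bar lies tilted with its handle low. I check the lid angle numerically by aligning the lid patch between the shut and open pictures against the projection.

Run:
```python
from h import *
S=cam('scene');o=np.array([.5925,-.106,0]);y=.035
Rz=Ro.from_euler('z',y)
def L(p,a):
    p=np.array(p); h=np.array([0,-.086,.084]); q=Ro.from_euler('x',a).apply(p-h)+h; return Rz.apply(q)+o
p0=[.06,.066,.1];p1=[-.06,.066,.1]
base=[w2p(None,L(p,0),S)[0] for p in (p0,p1)]
print((np.array(base)-[220,150])*5)
for a in [.04,.06,.07,.08,.1]: print(a,[np.round((w2p(None,L(p,a),S)[0]-b)*5,1) for p,b in zip((p0,p1),base)])
# optical: track features with LK
a=cv2.cvtColor(cv2.imread('pics/s15.png'),cv2.COLOR_BGR2GRAY);b=cv2.cvtColor(cv2.imread('pics/s18.png'),cv2.COLOR_BGR2GRAY)
pts=(np.array([[322,260],[338,380],[270,290],[278,365]],np.float32)/5+[220,150]).astype(np.float32).reshape(-1,1,2)
q,s,e=cv2.calcOpticalFlowPyrLK(a,b,pts,None,winSize=(9,9)); print(((q-pts)*5).reshape(-1,2))
z=np.load('w18.npz');P=(z['K'],float(z['k']),z['R'],z['t'])
b=p2w(None,[(321,43)],.052,P)[0];e=p2w(None,[(318,160)],.071,P)[0];d=(e-b)/np.linalg.norm(e-b);print(b,e,d,np.linalg.norm(e-b))
m=b+.13*d;print('mid top',m,np.arcsin(d[2]),'tip',b+.26*d,'yaw',np.arctan2(-d[1],-d[0]))
```

```text
[[338.13361391 377.8498633 ]
 [314.07594242 253.67398084]]
0.04 [array([-1.9, -7.1]), array([-1.9, -6.9])]
0.06 [array([ -3. , -10.6]), array([ -2.9, -10.4])]
0.07 [array([ -3.6, -12.3]), array([ -3.5, -12.1])]
0.08 [array([ -4.2, -14.1]), array([ -4.1, -13.8])]
0.1 [array([ -5.5, -17.5]), array([ -5.3, -17.3])]
[[ -2.249298    3.525238 ]
 [ -4.145813  -12.207031 ]
 [ -5.8528137 -14.183121 ]
 [ -5.336151   -9.696732 ]]
[0.58859423 0.18531807 0.052     ] [0.58872716 0.0901092  0.071     ] [ 0.00136922 -0.98066241  0.19570221] 0.09708628362621734
mid top [0.58877223 0.05783196 0.07744129] 0.1969734523858277 tip [ 0.58895022 -0.06965416  0.10288257] yaw 1.5721925439087963
```

```bash
cat >> h.py <<'E'
def tilt(yaw,t):
    # tool x along bar -x; handle low by t
    x=np.array([np.cos(yaw)*np.cos(t),np.sin(yaw)*np.cos(t),-np.sin(t)]); z=np.array([-np.cos(yaw)*np.sin(t),-np.sin(yaw)*np.sin(t),-np.cos(t)]); y=np.cross(z,x)
    return Ro.from_matrix(np.c_[x,y,z])
E
python3 - <<'E'
from h import *
R=tilt(1.575,.197); n=-R.as_matrix()[:,2]; g=np.array([.589,.0575,.0755])
print(rel(g+.06*n,R)); print(rel(g,R))
E
```

```text
(array([ 1.12, -0.09,  4.23]), array([  0.6, -11. ,   1.6]))
(array([-0.03, -0.17, 10.12]), array([  0.6, -11. ,   1.6]))
```

```bash
python3 -m creep '[[[1.1,-0.1,1,0.3,-5,1,0],[1.1,-0.1,2.5,0.6,-11,1.6,0],[1.1,-0.1,4.2,0.6,-11,1.6,0],[1.1,-0.1,4.2,0.6,-11,1.6,0],[1.1,-0.1,4.2,0.6,-11,1.6,0]]]'
python3 - <<'E'
from h import *
R=tilt(1.575,.197); n=-R.as_matrix()[:,2]; g=np.array([.589,.0575,.0755])
print(rel(g+.03*n,R)); print(rel(g,R)); print(st()['opening'])
snap('wrist','w19.png')
E
```

```text
time: 28.35
tool_pos: [0.5888, 0.0701, 0.1348]
tool_rot: [-3.142, 0.197, 1.577]
contact_force: [-0.2, 0.3, 1.2]
opening: 0.0459
(array([-0.08,  0.01,  3.06]), array([ 0. , -0. ,  0.1]))
(array([-0.08,  0.01,  6.06]), array([ 0. , -0. ,  0.1]))
0.04588035425932756
```

View pics/w19.png

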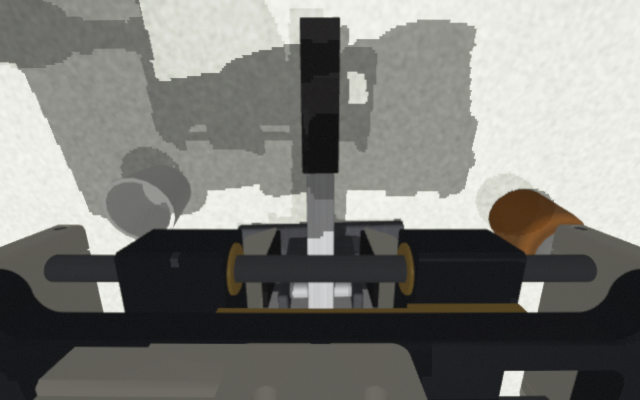

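The bar is centred between the fingers (column 320) and parallel to the tool. I descend and grip.

```bash
python3 -m creep '[[[-0.1,0,2.5,0,0,0,0],[-0.1,0,4.5,0,0,0,0],[-0.1,0,5.6,0,0,0,0],[-0.1,0,6,0,0,0,0],[-0.1,0,6,0,0,0,0],[-0.1,0,6,0,0,0,0]]]'
python3 -m creep '[[[0,0,0,0,0,0,-1],[0,0,0,0,0,0,-1],[0,0,0,0,0,0,-1],[0,0,0,0,0,0,-1],[0,0,0,0,0,0,-1],[0,0,0,0,0,0,-1],[0,0,0,0,0,0,-1]]]' 45
python3 -c "
from h import *
R=tilt(1.575,.197); print(rel([.589,.0575,.0755],R))
snap('scene','s20.png')
a=cv2.imread('pics/s20.png')[150:270,220:380]; cv2.imwrite('pics/s20c.png',cv2.resize(a,None,fx=5,fy=5,interpolation=cv2.INTER_CUBIC))
"
```

```text
time: 29.0
tool_pos: [0.5901, 0.057, 0.0779]
tool_rot: [3.138, 0.196, 1.575]
contact_force: [0.6, -0.6, -0.9]
opening: 0.0457
time: 29.7
tool_pos: [0.5901, 0.0571, 0.078]
tool_rot: [3.138, 0.196, 1.575]
contact_force: [-0.5, 1.0, 2.6]
opening: 0.0192
(array([ 0.09, -0.11,  0.24]), array([ 0.2, -0. ,  0. ]))
```

View pics/s20c.png

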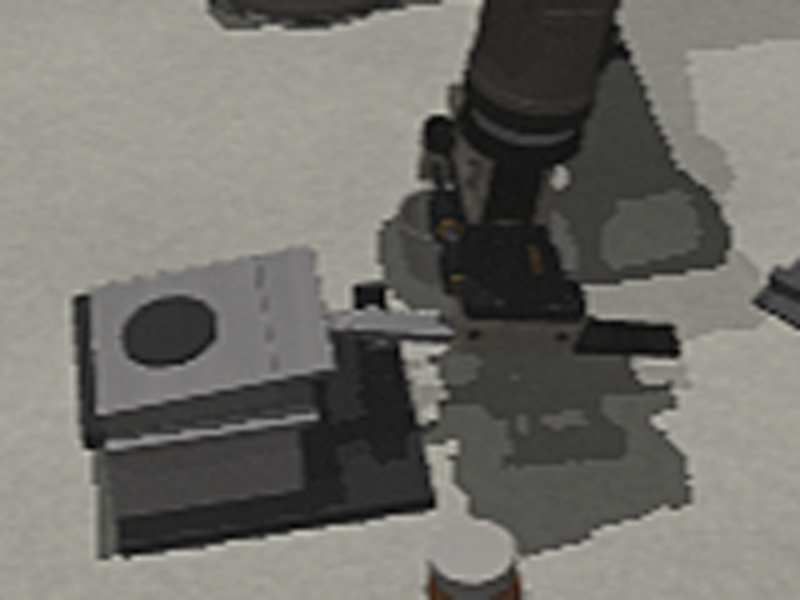

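```bash
python3 -m creep '[[[0.4,0,0,0,0,0,-1],[0.8,0,0,0,0,0,-1],[1.2,0,0,0,0,0,-1],[1.6,0,0,0,0,0,-1],[1.6,0,0,0,0,0,-1]]]'
python3 -m creep '[[[0.5,0,0,0,0,0,-1],[1,0,0,0,0,0,-1],[1.5,0,0,0,0,0,-1],[2,0,0,0,0,0,-1],[2.5,0,0,0,0,0,-1],[3.2,0,0,0,0,0,-1],[3.2,0,0,0,0,0,-1]]]'
python3 -c "
from h import *
snap('scene','s21.png')
a=cv2.imread('pics/s21.png')[150:270,220:380]; cv2.imwrite('pics/s21c.png',cv2.resize(a,None,fx=5,fy=5,interpolation=cv2.INTER_CUBIC))
"
```

```text
time: 30.25
tool_pos: [0.5898, 0.0735, 0.0744]
tool_rot: [3.139, 0.196, 1.576]
contact_force: [0.8, 0.5, -2.4]
opening: 0.0191
time: 30.95
tool_pos: [0.5895, 0.1059, 0.0679]
tool_rot: [3.139, 0.196, 1.577]
contact_force: [0.2, -0.2, -2.5]
opening: 0.0191
```

View pics/s21c.png

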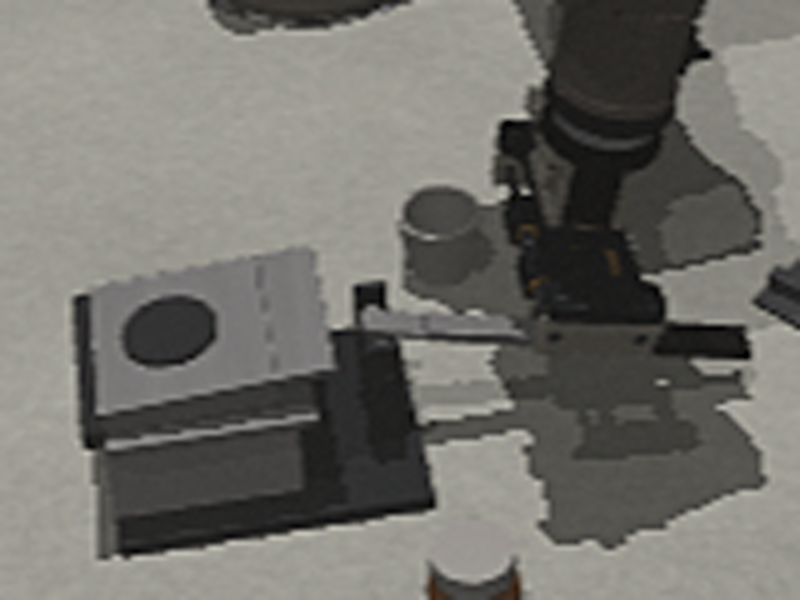

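The tip is clear of the lid, and the lid is still ajar. I lift, level and carry to the rest.

```bash
python3 -m creep '[[[1.5,0,-1,0,0,0,-1],[3,0,-3,0,0,0,-1],[3,0,-6,0,0,0,-1],[3,0,-10,0,0,0,-1],[3,0,-13,0,4,0,-1],[3,0,-14,0,8,0,-1],[3,0,-14,0,11,0,-1],[3,0,-14,0,11,0,-1]]]'
python3 -c "
from h import *
print(rel([.501,.343,.20],Ro.from_euler('xyz',[np.pi,0,2.265])))"
```

```text
time: 31.8
tool_pos: [0.5891, 0.1617, 0.2008]
tool_rot: [3.138, 0.004, 1.576]
contact_force: [-0.3, 0.1, -1.9]
opening: 0.0191
(array([18.18, -8.71, -0.03]), array([  0.2,   0.3, -39.5]))
```

```bash
python3 -m creep '[[[2.5,-1.2,0,0,0,-5,-1],[5,-2.4,0,0,0,-11,-1],[8,-3.8,0,0,0,-17,-1],[11,-5.3,0,0,0.1,-23,-1],[14,-6.7,0,0.1,0.2,-29,-1],[16.5,-7.9,0,0.2,0.3,-35,-1],[18.2,-8.7,0,0.2,0.3,-39.5,-1],[18.2,-8.7,0,0.2,0.3,-39.5,-1]]]'
python3 -m creep '[[[0,0,0,0,0,0,-1],[0,0,0,0,0,0,-1]]]'
python3 -c "
from h import *
print(rel([.501,.343,.20],Ro.from_euler('xyz',[np.pi,0,2.265])))
P=cam('wrist');np.savez('w22.npz',K=P[0],k=P[1],R=P[2],t=P[3])
for n in ['wrist','scene','top']: snap(n,n[0]+'22.png')
a=cv2.imread('pics/s22.png')[120:260,330:490]; cv2.imwrite('pics/s22c.png',cv2.resize(a,None,fx=4,fy=4,interpolation=cv2.INTER_CUBIC))
"
```

```text
time: 32.6
tool_pos: [0.4992, 0.3459, 0.1994]
tool_rot: [-3.14, -0.0, 2.271]
contact_force: [0.4, -0.4, -2.7]
opening: 0.0192
time: 32.8
tool_pos: [0.4991, 0.3457, 0.1991]
tool_rot: [-3.139, 0.0, 2.27]
contact_force: [-0.4, 0.6, -2.2]
opening: 0.019
(array([-0.33, -0.03, -0.09]), array([-0.2,  0. ,  0.3]))
```

View pics/w22.png

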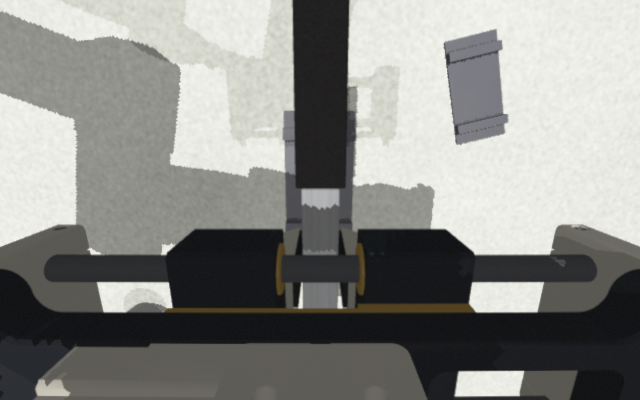

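View pics/s22c.png

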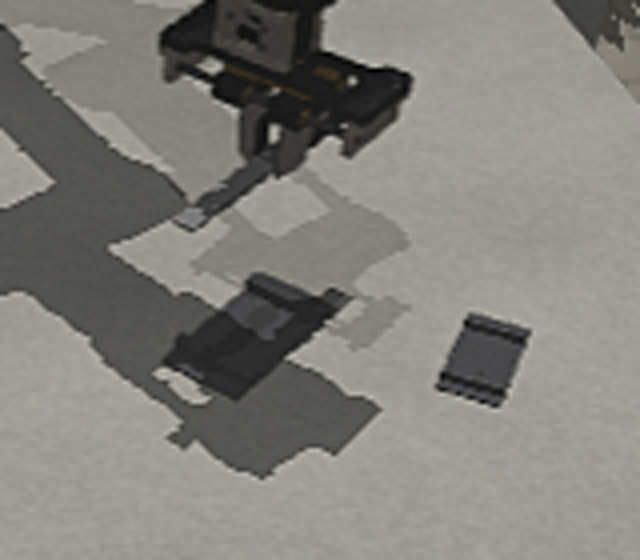

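```bash
python3 -m creep '[[[-0.6,0,3,-0.2,0,0.3,-1],[-0.6,0,7,-0.2,0,0.3,-1],[-0.6,0,11,-0.2,0,0.3,-1],[-0.6,0,14,-0.2,0,0.3,-1],[-0.6,0,16,-0.2,0,0.3,-1],[-0.6,0,16.5,-0.2,0,0.3,-1],[-0.6,0,16.5,-0.2,0,0.3,-1]]]'
python3 -c "
from h import *
print(rel([.503,.340,.0235],Ro.from_euler('xyz',[np.pi,0,2.265])))"
```

```text
time: 33.65
tool_pos: [0.5033, 0.3399, 0.034]
tool_rot: [3.141, -0.0, 2.263]
contact_force: [0.0, 0.5, -2.3]
opening: 0.0195
(array([ 0.03, -0.02,  1.05]), array([ 0. , -0. , -0.1]))
```

```bash
python3 -m creep '[[[0,0,0.4,0,0,0,-1],[0,0,0.7,0,0,0,-1],[0,0,0.8,0,0,0,-1],[0,0,0.8,0,0,0,-1]]]'
python3 -m creep '[[[0,0,0.1,0,0,0,-1],[0,0,0.2,0,0,0,-1],[0,0,0.2,0,0,0,-1]]]'
python3 -m creep '[[[0,0,0.1,0,0,0,-1],[0,0,0.1,0,0,0,-1],[0,0,0.1,0,0,0,-1]]]'
```

```text
time: 34.05
tool_pos: [0.5038, 0.34, 0.0267]
tool_rot: [3.14, 0.0, 2.263]
contact_force: [-0.3, 0.3, -0.9]
opening: 0.0193
time: 34.35
tool_pos: [0.504, 0.3401, 0.0252]
tool_rot: [3.139, 0.0, 2.263]
contact_force: [-0.1, -1.7, 3.8]
opening: 0.0196
time: 34.65
tool_pos: [0.504, 0.3401, 0.0252]
tool_rot: [3.139, 0.0, 2.263]
contact_force: [-2.1, -2.3, 7.7]
opening: 0.0193
```

```bash
python3 -c "
from h import *
for n in ['wrist','scene']: snap(n,n[0]+'23.png')
a=cv2.imread('pics/s23.png')[130:260,330:490]; cv2.imwrite('pics/s23c.png',cv2.resize(a,None,fx=5,fy=4.6,interpolation=cv2.INTER_CUBIC))
"
```

```text
(no output)
```

View pics/w23.png

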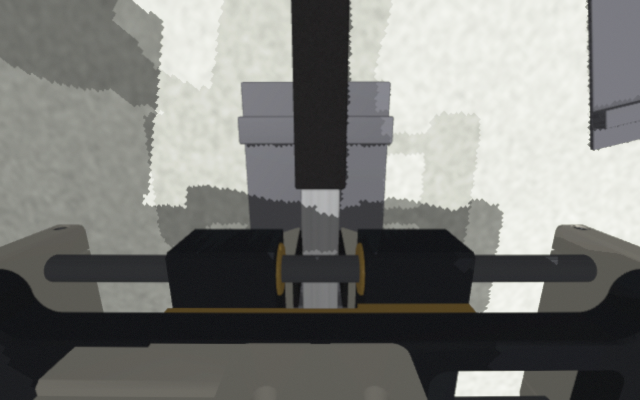

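View pics/s23c.png

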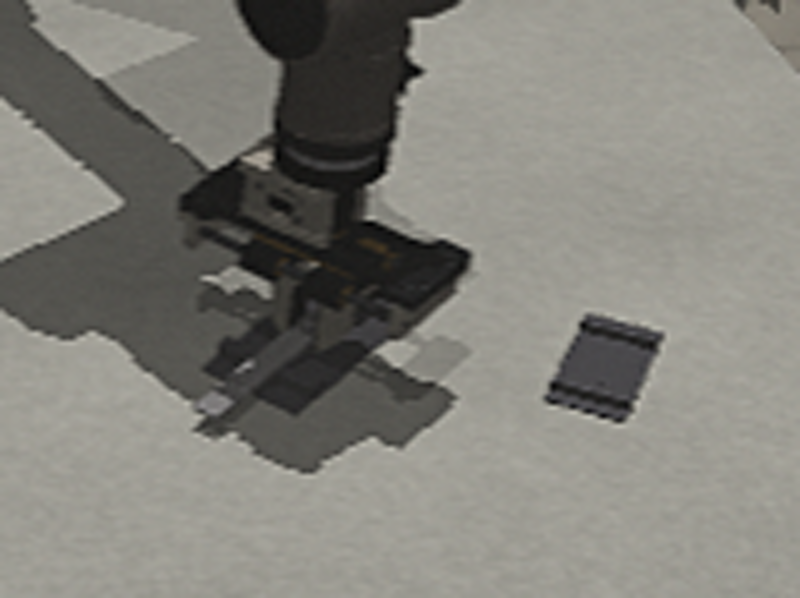

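It is nearly the same picture as at the pick-up: sleeve end at (320,188), rib at row 130. Release and retreat.

```bash
python3 -m creep '[[[0,0,-0.1,0,0,0,-0.6],[0,0,-0.1,0,0,0,0],[0,0,-0.1,0,0,0,0],[0,0,-0.1,0,0,0,0.4],[0,0,-0.1,0,0,0,0.4],[0,0,-0.1,0,0,0,0.4],[0,0,-0.1,0,0,0,0.4]]]'
python3 -m creep '[[[0,0,-2,0,0,0,0.4],[0,0,-5,0,0,0,0.4],[0,0,-9,0,0,0,0.4],[0,0,-14,0,0,0,0.4],[0,0,-19,0,0,0,0.4],[0,0,-24,0,0,0,0.4],[-4,0,-27,0,0,0,0.4],[-4,0,-27,0,0,0,0.4]]]'
python3 -c "
from h import *
P=cam('wrist');np.savez('w24.npz',K=P[0],k=P[1],R=P[2],t=P[3])
for n in ['wrist','scene','top']: snap(n,n[0]+'24.png')
a=cv2.imread('pics/s24.png')[150:270,150:480]; cv2.imwrite('pics/s24c.png',cv2.resize(a,None,fx=2.4,fy=2.4,interpolation=cv2.INTER_CUBIC))
"
```

```text
time: 35.45
tool_pos: [0.504, 0.3401, 0.0261]
tool_rot: [3.139, 0.0, 2.263]
contact_force: [0.4, 0.1, 0.5]
opening: 0.0618
time: 36.25
tool_pos: [0.5326, 0.307, 0.3018]
tool_rot: [3.129, 0.005, 2.26]
contact_force: [0.5, 0.4, 0.8]
opening: 0.0641
```

View pics/w24.png

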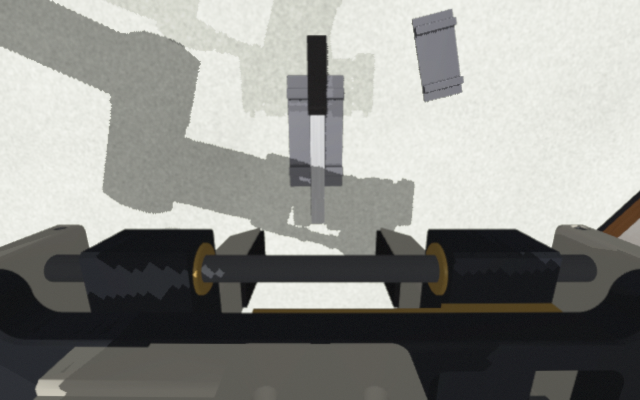

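View pics/s24c.png

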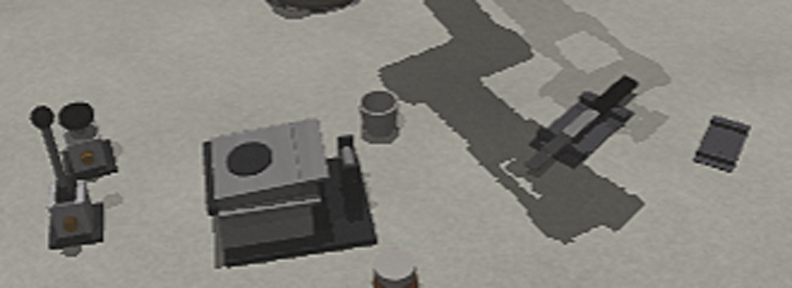

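The wrist view shows the bar from butt (317,36) to tip (317,223), centred across both ribs of the larger rest. Lid ajar, lever upright. A final check on numbers before handing in.

Run:
```python
from h import *
z=np.load('w24.npz');P=(z['K'],float(z['k']),z['R'],z['t'])
b=p2w(None,[(317,36),(317,223)],.023,P); r=p2w(None,[(288,75),(343,75),(342,186),(290,186)],.010,P)
d=(b[1]-b[0])[:2];e=(r[2]+r[3]-r[0]-r[1])[:2];e/=np.linalg.norm(e);off=(b.mean(0)-r.mean(0))[:2]
print('len',np.linalg.norm(d),'along',off@e,'side',off@[-e[1],e[0]],'ang',np.arctan2(d[1],d[0])-np.arctan2(e[1],e[0]))
a=cv2.cvtColor(cv2.imread('pics/s15.png'),cv2.COLOR_BGR2GRAY);c=cv2.cvtColor(cv2.imread('pics/s24.png'),cv2.COLOR_BGR2GRAY);f=cv2.cvtColor(cv2.imread('pics/s18.png'),cv2.COLOR_BGR2GRAY)
pts=(np.array([[338,380],[170,335],[278,365]],np.float32)/5+[220,150]).astype(np.float32).reshape(-1,1,2)
for g in (f,c):
  q,_,_=cv2.calcOpticalFlowPyrLK(a,g,pts,None,winSize=(11,11)); print(((q-pts)*5).reshape(-1,2))
print('ball',p2w(None,(150+42/2.4,150+117/2.4),.195,cam('scene')))
print(robot.observe()['contact_force'])
robot.hand_in()
```

```text
len 0.2577023726795763 along 0.004780315674730806 side 0.0017139286984041212 ang -0.003554130233046071
[[ -3.5740662 -12.212601 ]
 [ -4.841919   -4.71138  ]
 [ -3.060608   -9.439163 ]]
[[ -3.1053162 -12.05101  ]
 [ -4.7208405  -4.786072 ]
 [ -2.4082947  -9.385071 ]]
ball [[ 0.5741276  -0.38196828  0.195     ]]
[-0.43616634 -0.09917486 -1.4669635 ]
the job is handed in; nothing more can be done
```

I did the whole job in order and handed it in at about 36 s of the 72 s allowed; no verdict was reported.

**What I did**
- **Venting:** I pushed the vent lever to its pot-side stop, held it there for about 3 s and guided it back to upright.
- **Placing the bar:** I laid the pry bar over the fulcrum with its tip about 35 mm from the pot's origin, under the lip, and let go.
- **Opening the lid:** I pressed the handle down about 27 mm with 7–8 N.
- **Returning the bar:** I drew the bar out and put it back across both ribs of the larger rest.

**Last checks (all measured from the pictures)**

| Check | Measured | Needed |
|---|---|---|
| Lid opening | about 0.06–0.07 rad, unchanged after the bar came out | 0.04–0.16 rad |
| Lever ball | within about 1 mm of where it was at the start | lever within 0.06 rad of the middle |
| Bar lengthwise | 5 mm from the rest middle | within 40 mm |
| Bar sideways | 2 mm from the rest middle | within 30 mm |
| Bar direction | 0.004 rad off | within 0.35 rad |

The jar and cup look untouched in the last scene picture. The gripper was well clear of everything.

**Checks that were less clean**
- The bar touched the fulcrum rod lower than its given height: at tool height about 0.085–0.087 m instead of 0.088 m.
- One point tracked for the lid angle, at the far corner, was lost, so I did not use it; of the others, one read lower, near 0.055 rad.
- The last force reading was about 1.5 N with nothing touched. That is a little above the usual 1 N of noise.

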